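# Set a latch plate up in the slant-drilling fixture

## Task

Set the latch plate (the small steel plate with one rounded end) up for drilling: if the fixture's strap clamp stands too low, turn its torque wrench back first; then lay the plate on the sloping bed with its rounded end away from the side stop and slide it under the strap until it sits squarely in the corner, a long edge flush on the front rail and its square end flush on the side stop. Tighten the strap by turning the wrench clockwise until its handle clicks over, without forcing it on to its far end, and let go; leave the other loose things where they are.

Things in the scene. Friction and masses are not known exactly. Their poses are not given: they have to be found in the camera images.
- latch_plate: Bare steel plate 62 x 32 x 8 mm, 0.09 to 0.15 kg, flat on the bench. Origin: centre of its underside. x runs along its length to the rounded end (half circle, radius 16 mm, tip at x = +31); the end at x = -31 is square. y: across the width, z: up from the face with two small dark holes. Grip it across the width. When home its origin is at (16, 31, 0) mm in seat_corner axes, its x along +y there.
- round_end (a point): Tip of the latch plate's rounded end, at half its thickness (plate coordinates 31, 0, 4 mm).
- seat_corner (a point): Corner of the seat, on the bed surface where rail and side stop meet, 55 mm over the bench. The drilling fixture is a fixed grey wedge with an aluminium bed sloping 25 degrees, facing the robot; its place and yaw (to 0.2 rad) vary. Axes: x straight up the slope, away from the robot; y level, to the left; z square out of the bed. In mm: bed at z = 0, x -26 to 80, y -68 to 98. Seat: x > 0, y > 0.
- rail (a point): Front rail, a steel bar along the lower side of the seat: its upper edge, at mid length, on the face that the plate's long edge must touch. In seat_corner axes (mm) the rail fills x -16 to 0, y 5 to 77, 6 high. The plate does not reliably slide down the bed by itself (friction about 0.5 to 0.7).
- side_stop (a point): Side stop, a short steel block at the right of the seat: its upper edge, on the face that the plate's square end must touch. In seat_corner axes (mm) it fills x 6 to 30, y -14 to 0, 6 high.
- strap_nose (a point): Underside of the tip of the steel strap clamp; in seat_corner axes (mm) at x 16, y 18. The strap lies along y over the side stop: nose 16 wide (x 8 to 24), 7 thick; behind y = -10 it is 20 wide, 10 thick, back to y = -64. Its underside is 10.6 mm above the bed when fully slack, 8 when tight (2.6 mm per rad of torque_wrench): the 8 mm plate slides in beneath it but cannot be put there from above.
- clamp_axis (a point): Point on the turning axis of the clamp nut and torque wrench, at the height of the wrench's centre line; in seat_corner axes at (16, -30, 30) mm. The axis is square to the bed (along seat_corner z).
- torque_wrench (a joint): Turn of the wrench and nut, rad: 0 slack, grows clockwise seen looking down on the bed, stops at 1.05 = tight. Starts anywhere from 0.1 to 1.0; the plate slides in freely below about 0.5. The wrench's direction makes the angle 0.698 - joint with seat_corner x, measured towards y (at 0: up the slope and 40 degrees to the left). Turns either way at about 0.25 N m, stays where left.
- wrench_handle (a joint): Break-over of the wrench handle, rad, about a pin 36 mm out from clamp_axis. A spring holds it at 0 (straight) until the nut is tight and the push at wrench_grip reaches about 9 N; then it gives way clockwise: beyond 0.07 it has clicked. It yields on at 9 to 14 N to a hard end at 0.35 (stay below 0.30) and springs back to 0 when let go.
- wrench_grip (a point): Middle of the wrench's round black grip (20 mm thick, 62 long), 107 mm from clamp_axis while straight; x runs outwards along the handle. The wrench is 144 mm long from axis to end, its head 31 mm in diameter; the grip's lower side is 20 mm above the bed's plane, 31 mm of grip lie past this point. Push it sideways with shut fingers.
- square_plate: Bystander of the same bare steel: a plate 62 x 26 x 8 mm, square at both ends. Origin: centre of its underside, x along its length. Leave it.
- sticker_roll_1: Bystander: upright roll of stickers, 53 mm in diameter, 29 mm high; origin at the centre of its underside.
- caliper: Bystander: digital caliper lying flat behind the fixture, 185 mm long (along its y), 57 wide, 15 high; origin under its middle.
- card_stack: Bystander: stack of grey cards, 65 x 90 x 21 mm, in front of the fixture; origin at the centre of its underside.
- pen_1: Bystander: pen lying in front of the fixture, 145 mm long (along its y), 11 thick; origin under its middle.
- scissors_1: Bystander: scissors lying behind the label printer, 199 mm long (along its y), 87 wide, 9 high; origin under its middle.
Not all that is in view belongs to the job. What is shaped like the latch_plate but red is not meant.

How it is judged:
By the outcome, as a careful person would: the job done as asked, in the order asked, and still so for the second after the job is handed in, with the robot touching nothing.
It also fails if it takes over 72 s, if anything falls off the work surface, if the arm or the gripper's body presses on something with over 40 N, if the wrist force passes 120 N, or if a joint passes its speed limit or range.

## Robot

A 7-joint arm with a two-finger parallel gripper is mounted at the origin on a cart in front of the work surface, level with it; the furniture and walls round the work are solid. World frame = base frame: x ahead of the robot, y to its left, z up, the work surface at z = 0. Lengths are in m, angles in rad, forces in N, time in s.
With the tool pointing down it reaches from about 0.425 to 0.925 m from the base axis. Payload 6.8 kg.
Tool frame: the origin (TCP) lies between the finger pads; the fingertips stand env.finger_overhang ahead of it and the grasp point (between the pads) is the TCP (env.finger_overhang is the distance from the TCP to the fingertips, in m); z points along the fingers, y is the direction in which the jaws open and shut (so a half turn about z gives the same grasp; the last joint's range is limited). The gripper opens to 88 mm and grips with 3 to 60 N. Pads are 20 mm wide; open, the fingers measure 115 mm over their backs; the gripper's body (75 mm by 178 mm) begins 61 mm behind the grasp point.
Start: joints at [1.108, 0.477, 0.022, 1.555, -0.011, 1.109, -0.083], TCP at [0.235, -0.633, 0.242] pointing down, gripper open.
Joint ranges: [-2.96, 2.96], [-0.34, 2.1], [-1.41, 1.46], [0.24, 2.44], [-1.37, 4.51], [0.17, 1.92], [-2.96, 2.96]. Speed limits (rad/s): [2.39, 2.39, 3.14, 3.14, 3.14, 3.14, 3.14].

## Interface

Orientations are given as a rotation vector (axis times angle).
In Python, from bench import env, optics gives the robot as it stands.
- The arm moves only by the shell command python3 -m creep 'ROWS'. ROWS is a JSON object of lists of equal length, an entry for each row: "hand": the finger opening in cm, from 0 to 8.78; "slide": the shift along the tool's x, y, z in cm, a list of three; "yaw": the turn about the tool's z in degrees. In form: {"hand": [hand, ...], "slide": [[x, y, z], ...], "yaw": [yaw, ...]}. A call has 1 to 20 rows; each row shifts and turns the commanded pose from where the row before left it, along the tool's axes as they then stand; what a row does not reach is not made up. A row lasts 1/12 s, in which the tool goes at most 41.7 mm and 7.16 degrees, less where a joint would pass 70% of its speed; a pose out of reach is approached as far as the arm can. A call with a gripper value outside its range is refused whole. The fingers move at their own pace and stop on an object; the grip force is fixed at half the most. Time passes only in rows, so rows that do not move let the fingers close. It gives the time, the measured TCP pose, the force and the opening at its end, in the units of the state.
- env.get_obs(): the state, without advancing time (a new reading comes with each control period).
- optics.get_image(name): name is "scene" or "top" or "wrist"; returns the picture (400x640x3 uint8, red, green, blue); there is no depth.
- optics.calibration(name): a dict with "K" (3x3 intrinsics, pixels), "cam_to_world" (4x4, takes a point from camera to world coordinates). Camera axes: x right, y up, looking along -z (the intrinsics and any distortion apply to the point x, -y, -z); pixel columns grow to the right and rows downward; lengths in m; the calibration is good to about 2 mm. A picture is of the moment at which its call begins: read the wrist's pose just before it. calibration takes no time and is no camera call; for the wrist camera it gives the pose at the moment of the call.
- env.sign_off(): hands the job in, once; it reports no verdict.
The state is a dict: "time_s": time; "joints": joint angles; "qd": joint speeds; "joint_efforts": joint torques, N m; "tcp_pos": TCP position; "orientation": TCP orientation; "force": force on the tool from outside, world axes, zero at the start; "moment": the same for the moment, N m; "width": opening from 0.0 (shut) to 1.0 (fully open).
Only numpy, scipy, OpenCV 4.12 (cv2) and the standard library are available. Lean on these libraries where they do the work, as an engineer would, in place of code of your own. Each camera call takes 0.05 s, during which the arm holds its last target.

## Working session

There is one attempt and no reset: what is moved stays moved. The work goes in short steps, Python scripts to look and compute and a shell command to move; the robot and the scene stay as the last step left them, time stands still between calls to the robot, and variables do not carry over. Pictures are saved under pics/ and viewed, and the job is handed in when it is done.

```bash
ls; mkdir -p pics
python3 - <<'E'
from bench import env, optics
import cv2
print(env.get_obs(), env.finger_overhang)
for n in ("scene","top","wrist"):
    im=optics.get_image(n); cv2.imwrite(f"pics/{n}0.png",im[:,:,::-1])
    c=optics.calibration(n); print(n,c)
E
```

```text
pics
{'time_s': 0.0, 'joints': array([ 1.10790818,  0.47774877,  0.02233678,  1.55642065, -0.01152153,
        1.10932772, -0.08309748]), 'qd': array([ 0.00106499,  0.00028062,  0.00141373, -0.00069068,  0.00068022,
       -0.00049536,  0.000415  ]), 'joint_efforts': array([ 5.80829396e-05, -5.82849205e+01,  1.53424066e+00, -2.72613770e+01,
       -5.45319216e-02,  1.70001516e-02,  1.73802759e-04]), 'tcp_pos': array([ 0.23428887, -0.63243302,  0.24072907]), 'orientation': array([-3.09058737e+00, -5.54103973e-01,  6.60849637e-04]), 'force': array([-1.04807408, -0.34610315, -0.92763718]), 'moment': array([-0.06063887, -0.01032562,  0.03400176]), 'width': 0.9985293565298239} 0.019
scene {'K': array([[474.47817655,   0.        , 321.56258162],
       [  0.        , 474.47817655, 199.41047798],
       [  0.        ,   0.        ,   1.        ]]), 'cam_to_world': array([[-0.43320615,  0.36489647, -0.82412559, -0.40549312],
       [-0.90091628, -0.20181323,  0.38421515,  0.37903815],
       [-0.0261207 ,  0.90891253,  0.41616791,  0.60471448],
       [ 0.        ,  0.        ,  0.        , 
[... 171 characters left out ...]
     ]]), 'cam_to_world': array([[-0.13468952,  0.96525136, -0.22393872,  0.37482891],
       [-0.99088611, -0.13162876,  0.02861114, -0.06231114],
       [-0.00185984,  0.22575139,  0.97418317,  1.01859618],
       [ 0.        ,  0.        ,  0.        ,  1.        ]])}
wrist {'K': array([[325.64251629,   0.        , 325.99931192],
       [  0.        , 325.64251629, 197.38931386],
       [  0.        ,   0.        ,   1.        ]]), 'cam_to_world': array([[ 0.34787721,  0.90539359,  0.24340067,  0.29985284],
       [-0.93753604,  0.33671163,  0.08747252, -0.60805855],
       [-0.00275877, -0.2586266 ,  0.96597343,  0.38469004],
       [ 0.        ,  0.        ,  0.        ,  1.        ]])}
```

View pics/scene0.png

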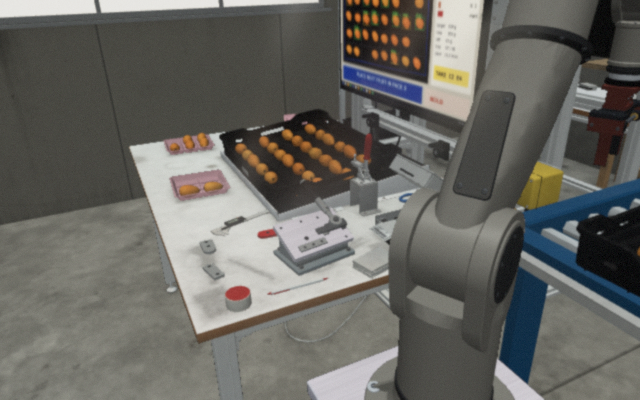

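View pics/top0.png

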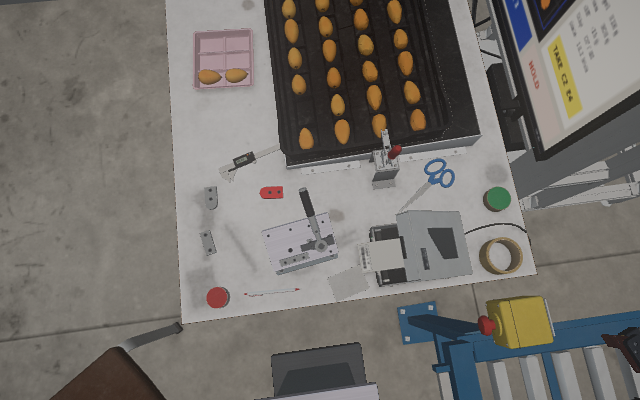

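View pics/wrist0.png

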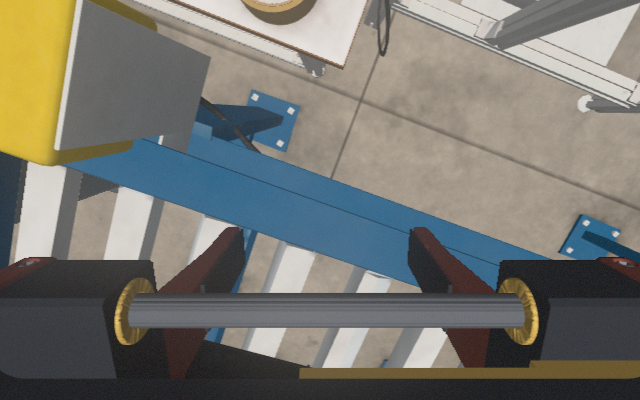

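Run:
```python
import cv2,numpy as np
t=cv2.imread("pics/top0.png"); s=cv2.imread("pics/scene0.png")
a=cv2.resize(t[170:270,185:285],(560,560),interpolation=cv2.INTER_CUBIC)
cv2.imwrite("pics/topA.png",a)
cv2.imwrite("pics/topB.png",cv2.resize(t[175:305,245:375],(600,600),interpolation=cv2.INTER_CUBIC))
cv2.imwrite("pics/scA.png",cv2.resize(s[185:285,190:360],(800,470),interpolation=cv2.INTER_CUBIC))
```

```text
(no output)
```

View pics/topA.png

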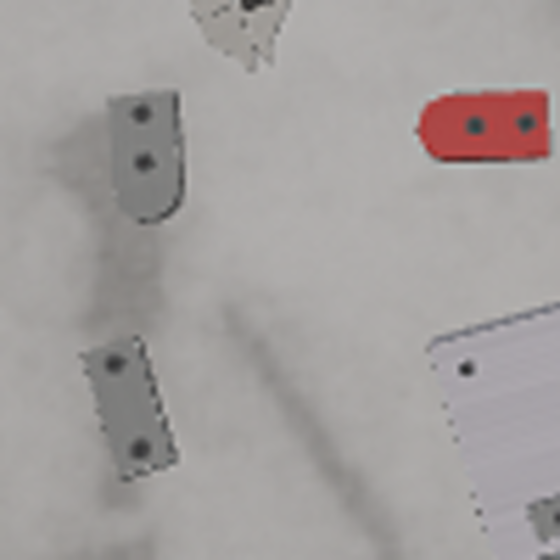

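View pics/topB.png

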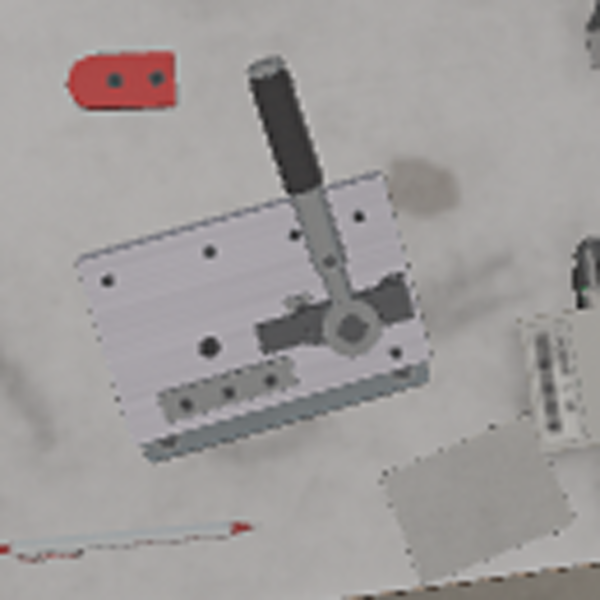

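View pics/scA.png

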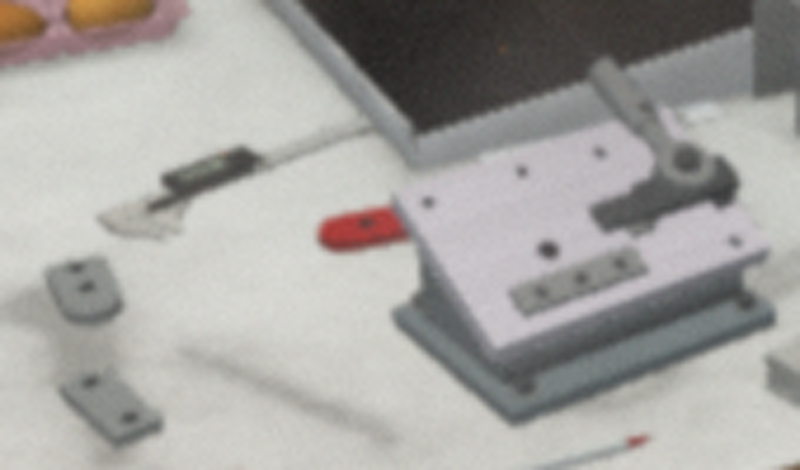

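```bash
cat > h.py <<'E'
from bench import env, optics
import numpy as np, cv2
from scipy.spatial.transform import Rotation as R
def ray(c,uv):
    u=np.linalg.solve(c["K"],[uv[0],uv[1],1.]); d=c["cam_to_world"][:3,:3]@[u[0],-u[1],-u[2]]
    return c["cam_to_world"][:3,3],d/np.linalg.norm(d)
def onz(c,uv,z):
    o,d=ray(c,uv); return o+d*(z-o[2])/d[2]
def onplane(c,uv,p,n):
    o,d=ray(c,uv); return o+d*(np.dot(np.subtract(p,o),n)/np.dot(d,n))
def tri(cs,uvs):
    A=np.zeros((3,3));b=np.zeros(3);L=[]
    for c,uv in zip(cs,uvs):
        o,d=ray(c,uv);P=np.eye(3)-np.outer(d,d);A+=P;b+=P@o;L.append((o,P))
    x=np.linalg.solve(A,b); return x,[round(1000*np.linalg.norm(P@(x-o)),2) for o,P in L]
def proj(c,p):
    M=c["cam_to_world"]; q=M[:3,:3].T@(np.asarray(p)-M[:3,3]); q=c["K"]@[q[0],-q[1],-q[2]]; return q[:2]/q[2]
E
python3 - <<'E'
from h import *
t=optics.calibration("top"); s=optics.calibration("scene")
B=lambda u,v:(245+u/4.615-.5+.1,175+v/4.615-.5+.1)
A=lambda u,v:(185+u/5.6-.4,170+v/5.6-.4)
S=lambda u,v:(190+u/4.706-.4,185+v/4.7-.4)
np.set_printoptions(precision=4,suppress=True)
for nm,a,b in [("bed TL",B(80,260),S(395,195)),("bed BL",B(150,445),S(498,358)),("bed TR",B(383,173),None),("rail L",B(165,420),S(525,315)),
  ("axis",B(352,327),S(690,160)),("wrench end",B(267,65),S(605,65)),("bolehole",B(209,347),S(548,250)),
  ("plate hole1",A(143,112),S(79,266)),("plate hole2",A(145,161),S(87,287)),("sq hole1",A(116,363),S(92,382)),("sq2",A(140,448),S(131,417))]:
    print(nm,np.round(a,1), tri([t,s],[a,b]) if b else (onz(t,a,0.0888)))
E
```

```text
bed TL [261.9 230.9] (array([0.5394, 0.0655, 0.0869]), [np.float64(0.48), np.float64(0.48)])
bed BL [277.1 271. ] (array([0.4451, 0.0482, 0.0381]), [np.float64(3.01), np.float64(3.01)])
bed TR [327.6 212.1] [ 0.5637 -0.0965  0.0888]
rail L [280.4 265.6] (array([0.4542, 0.0337, 0.0534]), [np.float64(0.88), np.float64(0.88)])
axis [320.9 245.5] (array([ 0.484 , -0.0707,  0.098 ]), [np.float64(1.38), np.float64(1.38)])
wrench end [302.5 188.7] (array([ 0.6149, -0.063 ,  0.1028]), [np.float64(22.15), np.float64(22.15)])
bolehole [289.9 249.8] (array([0.488 , 0.0057, 0.0649]), [np.float64(0.56), np.float64(0.56)])
plate hole1 [210.1 189.6] (array([0.6816, 0.2008, 0.0116]), [np.float64(0.9), np.float64(0.9)])
plate hole2 [210.5 198.4] (array([0.6579, 0.202 , 0.0109]), [np.float64(0.67), np.float64(0.67)])
sq hole1 [205.3 234.4] (array([0.5636, 0.2221, 0.0105]), [np.float64(0.77), np.float64(0.77)])
sq2 [209.6 249.6] (array([0.5225, 0.2132, 0.0112]), [np.float64(1.13), np.float64(1.13)])
```

```bash
cat >> h.py <<'E'
def go(p=None,heading=None,dz=None):
    "print slide in cm (tool axes) from measured pose to world p, and yaw deg to bring tool x to heading"
    o=env.get_obs(); Rm=R.from_rotvec(o["orientation"]).as_matrix(); x=Rm[:,0]
    h=np.degrees(np.arctan2(x[1],x[0]))
    print("tcp",o["tcp_pos"].round(4),"head",h.round(2),"t",round(o["time_s"],2),"tilt",np.degrees(np.arccos(-Rm[2,2])).round(2))
    if p is not None: print("slide cm",(100*Rm.T@(np.array(p)-o["tcp_pos"])).round(2))
    if heading is not None: print("yaw",-(heading-h))
E
python3 - <<'E'
from h import *
np.set_printoptions(precision=3,suppress=True)
t=optics.calibration("top"); s=optics.calibration("scene")
for uv,z in [((440,250),.1),((540,155),.35),((490,75),.35),((540,155),.2),((525,300),.2),((480,320),.1),((385,150),.15),((285,165),.05)]: print(uv,z,onz(t,uv,z))
# post top & panel
print(tri([t,s],[(385,165),(363,185)]))
go([0.44,-0.40,0.32],0); go([0.44,-0.04,0.34],0)
E
python3 - <<'E'
import cv2
s=cv2.imread("pics/scene0.png")
cv2.imwrite("pics/scB.png",cv2.resize(s[80:290,320:640],(800,525),interpolation=cv2.INTER_CUBIC))
E
```

```text
(440, 250) 0.1 [ 0.436 -0.344  0.1  ]
(540, 155) 0.35 [ 0.563 -0.48   0.35 ]
(490, 75) 0.35 [ 0.731 -0.428  0.35 ]
(540, 155) 0.2 [ 0.605 -0.574  0.2  ]
(525, 300) 0.2 [ 0.307 -0.464  0.2  ]
(480, 320) 0.1 [ 0.27  -0.402  0.1  ]
(385, 150) 0.15 [ 0.68  -0.248  0.15 ]
(285, 165) 0.05 [ 0.71  -0.006  0.05 ]
(array([ 0.667, -0.255,  0.078]), [np.float64(2.29), np.float64(2.29)])
tcp [ 0.234 -0.633  0.241] head 20.33 t 0.15 tilt 0.08
slide cm [ 27.36 -14.67  -7.89]
yaw 20.32902872001583
tcp [ 0.234 -0.633  0.241] head 20.33 t 0.15 tilt 0.08
slide cm [ 39.87 -48.43  -9.84]
yaw 20.32902872001583
```

View pics/scB.png

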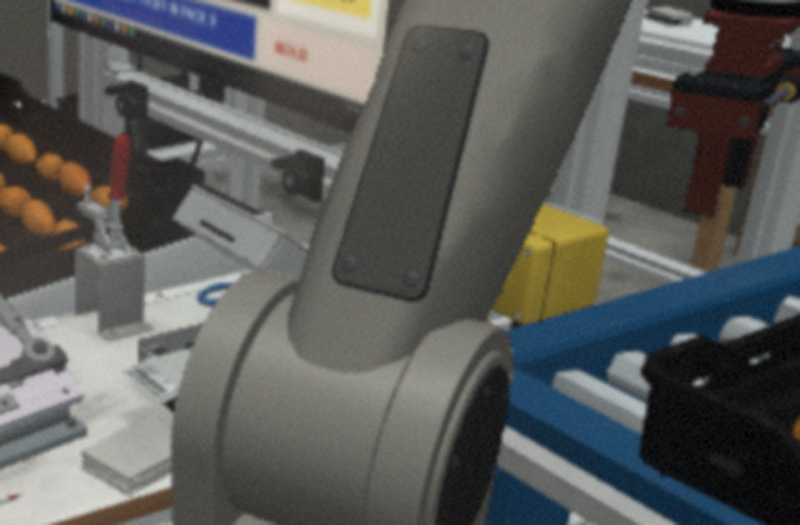

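```bash
python3 -m creep '{"hand":[8.78,8.78,8.78,8.78,8.78,8.78,8.78,8.78,8.78,8.78,8.78],"slide":[[0,0,-3.3],[0,0,-3.3],[0,0,-3.3],[2.5,-2.2,0],[2.5,-2.2,0],[2.5,-2.2,0],[2.5,-2.2,0],[2.5,-2.2,0],[2.5,-2.2,0],[2.5,-2.2,0],[2.5,-2.2,0]],"yaw":[0,0,0,0,0,0,0,0,0,0,0]}'; python3 -c "
from h import *
go([0.45,-0.03,0.36],8.5)"
```

```text
time_s: 1.07
tcp_pos: [0.3612, -0.3968, 0.3405]
orientation: [-3.092, -0.554, 0.0]
force: [0.3, -0.2, 0.3]
width: 1.003
tcp [ 0.3612 -0.3968  0.3405] head 20.32 t 1.07 tilt 0.02
slide cm [ 21.06 -31.32  -1.95]
yaw 11.820967227498631
```

```bash
python3 -m creep '{"hand":[8.78,8.78,8.78,8.78,8.78,8.78,8.78,8.78,8.78,8.78,8.78,8.78,8.78,8.78],"slide":[[1.9,-2.85,-0.2],[1.9,-2.85,-0.2],[1.9,-2.85,-0.2],[1.9,-2.85,-0.2],[1.9,-2.85,-0.2],[1.9,-2.85,-0.2],[1.9,-2.85,-0.2],[1.9,-2.85,-0.2],[1.9,-2.85,-0.2],[1.9,-2.85,-0.2],[1.9,-2.85,0],[0,0,0],[0,0,0],[0,0,0]],"yaw":[0,0,0,0,0,0,0,0,0,0,0,5.9,5.9,0]}'; python3 -c "
from h import *
go([0.45,-0.03,0.36],8.5)
c=optics.calibration('wrist');im=optics.get_image('wrist');cv2.imwrite('pics/w1.png',im[:,:,::-1]);np.savez('pics/w1.npz',**c)
cv2.imwrite('pics/top1.png',optics.get_image('top')[:,:,::-1])"
```

```text
time_s: 2.23
tcp_pos: [0.4479, -0.0313, 0.3605]
orientation: [3.133, 0.23, -0.001]
force: [-0.0, 0.2, -0.0]
width: 1.002
tcp [ 0.4479 -0.0313  0.3605] head 8.4 t 2.23 tilt 0.02
slide cm [ 0.23 -0.1   0.05]
yaw -0.09912920936683278
```

View pics/w1.png

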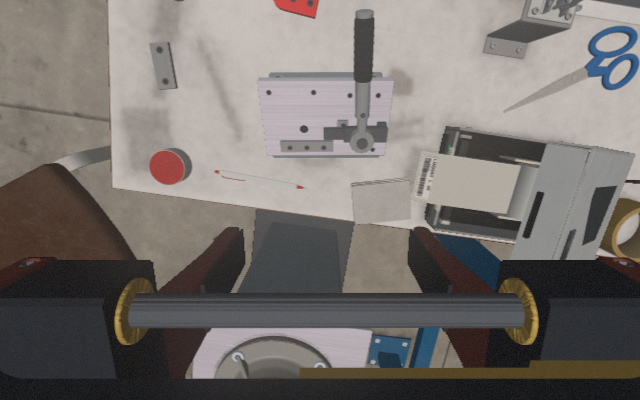

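```bash
python3 -m creep '{"hand":[8.78,8.78,8.78,8.78],"slide":[[0,-2.2,2.5],[0,-2.2,2.5],[0,-2.2,2.5],[0,0,0]],"yaw":[0,0,0,0]}'; python3 -c "
from h import *
c=optics.calibration('wrist');im=optics.get_image('wrist');cv2.imwrite('pics/w2.png',im[:,:,::-1]);np.savez('pics/w2.npz',**c)
a=cv2.imread('pics/w1.png');cv2.imwrite('pics/w1z.png',cv2.resize(a[0:165,245:405],None,fx=3.6,fy=3.6,interpolation=cv2.INTER_CUBIC))
"
```

```text
time_s: 2.67
tcp_pos: [0.435, 0.0363, 0.2818]
orientation: [-3.131, -0.245, 0.01]
force: [-0.9, 0.2, 0.2]
width: 1.002
```

View pics/w2.png

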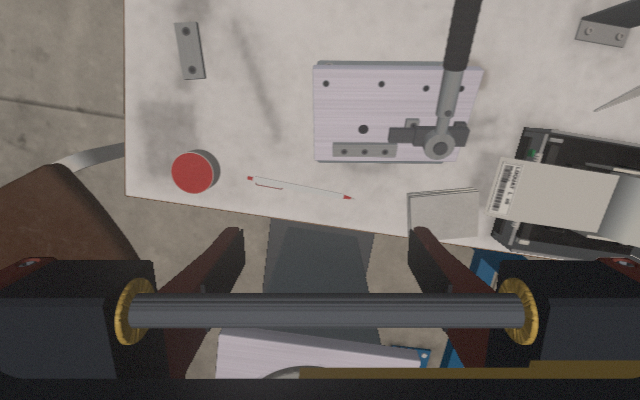

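View pics/w1z.png

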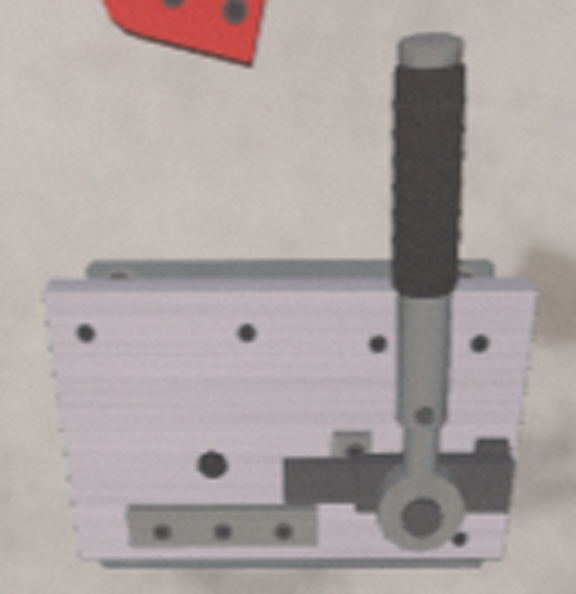

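```bash
python3 -c "
from h import *
a=cv2.imread('pics/w2.png');cv2.imwrite('pics/w2z.png',cv2.resize(a[50:170,305:490],None,fx=4.2,fy=4.2,interpolation=cv2.INTER_CUBIC))
a=cv2.imread('pics/top1.png');cv2.imwrite('pics/t1z.png',cv2.resize(a[180:285,250:350],None,fx=5.6,fy=5.6,interpolation=cv2.INTER_CUBIC))
"
```

```text
(no output)
```

View pics/w2z.png

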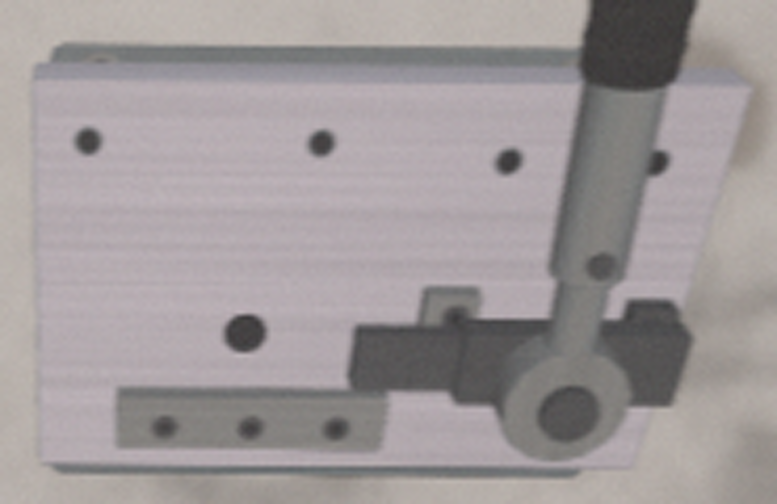

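View pics/t1z.png

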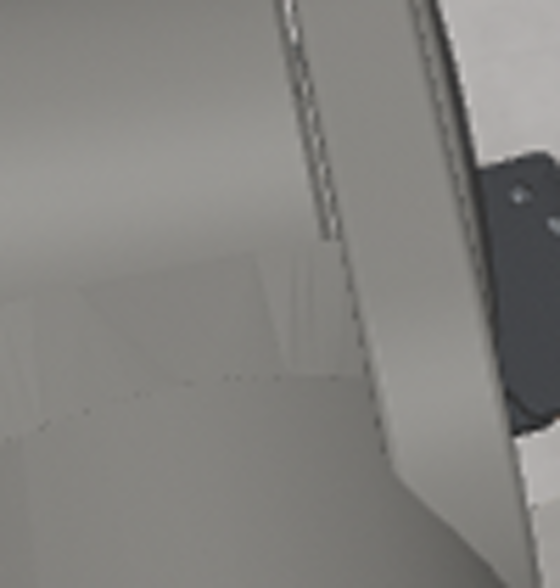

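```bash
cat > m1.py <<'E'
from h import *
np.set_printoptions(precision=4,suppress=True)
w1=dict(np.load('pics/w1.npz'));w2=dict(np.load('pics/w2.npz'));t=optics.calibration('top')
f=lambda U,V,k,ox,oy:((U+.5)/k-.5+ox,(V+.5)/k-.5+oy)
P={'bighole':((212,464),(245,333),(209,347)),'h1':((86,333),(88,141),(108,281)),'h2':((247,333),(321,143),(209,252)),'h3':((378,344),(509,161),(294,235)),'h4':((480,344),(657,161),(358,217)),
'r1':((162,532),(164,427),(187,404)),'r2':((223,532),(250,428),(229,392)),'r3':((284,532),(337,428),(270,380)),'rTL':((128,507),(117,388),(158,397)),'rTR':((317,507),(388,390),(291,358)),
'axis':((421,517),(569,413),(352,327)),'pin':((425,416),(602,266),(330,262)),'bedTL':((47,290),(36,72),(80,260))}
X={}
for k,(a,b,c) in P.items():
    A,B,C=f(*a,3.6,245,0),f(*b,4.2,305,50),f(*c,4.615,245,175)
    X[k],r=tri([w1,w2,t],[A,B,C]); x2,r2=tri([w1,w2],[A,B])
    print(k,X[k],r,'wrist only',x2,r2)
for a,b in (('h1','h2'),('r1','r3'),('rTL','rTR'),('h3','h4')):
    d=X[a]-X[b];print(a,b,'yaw',np.degrees(np.arctan2(-d[0],d[1])),np.linalg.norm(d)*1000,d*1000)
np.save('pics/X.npy',X,allow_pickle=True)
E
python3 m1.py
```

```text
bighole [0.4889 0.0058 0.0641] [np.float64(0.2), np.float64(0.55), np.float64(0.7)] wrist only [0.4893 0.0056 0.0665] [np.float64(0.03), np.float64(0.03)]
h1 [0.5275 0.0527 0.0839] [np.float64(0.06), np.float64(0.48), np.float64(0.42)] wrist only [0.5276 0.0524 0.0865] [np.float64(0.16), np.float64(0.16)]
h2 [ 0.5354 -0.0014  0.0858] [np.float64(0.27), np.float64(0.49), np.float64(0.68)] wrist only [ 0.5357 -0.0017  0.0859] [np.float64(0.2), np.float64(0.2)]
h3 [ 0.5385 -0.0463  0.0849] [np.float64(0.17), np.float64(0.45), np.float64(0.55)] wrist only [ 0.5387 -0.0464  0.085 ] [np.float64(0.19), np.float64(0.19)]
h4 [ 0.5436 -0.0807  0.085 ] [np.float64(0.18), np.float64(0.71), np.float64(0.75)] wrist only [ 0.544  -0.0807  0.0853] [np.float64(0.35), np.float64(0.35)]
r1 [0.461  0.0216 0.0578] [np.float64(0.14), np.float64(0.27), np.float64(0.14)] wrist only [0.4612 0.0215 0.0588] [np.float64(0.18), np.float64(0.18)]
r2 [ 0.4643 -0.0012  0.0577] [np.float64(0.09), np.float64(0.3), np.float64(0.27)] wrist only [ 0.4645 -0.0013  0.0585] [np.float64(0.16), np.float64(0.16)]
r3 [ 0.4678 
[... 521 characters left out ...]
 np.float64(0.08)] wrist only [ 0.4844 -0.0692  0.1009] [np.float64(0.12), np.float64(0.12)]
pin [ 0.5172 -0.0631  0.1151] [np.float64(0.16), np.float64(0.56), np.float64(0.72)] wrist only [ 0.5176 -0.0631  0.1159] [np.float64(0.18), np.float64(0.18)]
bedTL [0.5398 0.0663 0.0877] [np.float64(0.62), np.float64(0.94), np.float64(0.58)] wrist only [0.5397 0.0662 0.0902] [np.float64(0.71), np.float64(0.71)]
h1 h2 yaw 8.283157641587906 54.78489376732253 [-7.888  54.1819 -1.8659]
r1 r3 yaw 8.550476772098657 45.926576745496284 [-6.8263 45.402  -1.1459]
rTL rTR yaw 8.610238561062024 72.83615788370135 [-10.8928  71.9383  -3.3673]
h3 h4 yaw 8.512141230205517 34.80457034364926 [-5.1517 34.4211 -0.0942]
```

```bash
cat >> h.py <<'E'
SEAT=np.array([.482,-.0403,.055]); YAW=np.radians(8.5)
def BF():
    bx=np.array([np.cos(YAW),np.sin(YAW),0]);by=np.array([-np.sin(YAW),np.cos(YAW),0]);z=np.array([0,0,1.])
    c,s=np.cos(np.radians(25)),np.sin(np.radians(25))
    return np.column_stack([c*bx+s*z,by,-s*bx+c*z])
def b2w(x,y,z): return SEAT+BF()@(np.array([x,y,z])/1000)
def w2b(p): return 1000*BF().T@(np.asarray(p)-SEAT)
E
python3 - <<'E'
from h import *
w1=dict(np.load('pics/w1.npz'))
g=b2w(123,-26,30);print(g,(proj(w1,g)-[245,0])*3.6, (proj(w1,b2w(0,0,0))-[245,0])*3.6,(proj(w1,b2w(0,5,6))-[245,0])*3.6)
p=b2w(123,-58,30);p[2]=.28;go(p,8.5)
E
```

```text
[ 0.58355515 -0.05141124  0.13417128] [430.83522551 177.78585179] [330.63089585 498.4659424 ] [317.67586201 506.56517157]
tcp [0.4364 0.0344 0.2837] head 8.85 t 2.72 tilt 0.26
slide cm [13.21 13.95  0.3 ]
yaw 0.35162242203532124
```

```bash
python3 -m creep '{"hand":[0,0,0,0,0,0,0],"slide":[[2.6,2.8,0],[2.6,2.8,0],[2.6,2.8,0],[2.6,2.8,0],[2.6,2.8,0],[0,0,0],[0,0,0]],"yaw":[0.4,0,0,0,0,0,0]}'; python3 -c "
from h import *
p=b2w(123,-58,30);p[2]=.137;go(p,8.5);print(w2b(env.get_obs()['tcp_pos']))
c=optics.calibration('wrist');im=optics.get_image('wrist');cv2.imwrite('pics/w3.png',im[:,:,::-1]);np.savez('pics/w3.npz',**c)
"
```

```text
time_s: 3.3
tcp_pos: [0.5879, -0.0901, 0.2856]
orientation: [3.134, 0.217, 0.0]
force: [-1.1, 0.8, 0.0]
width: 0.51
tcp [ 0.5879 -0.0901  0.2856] head 7.92 t 3.3 tilt 0.01
slide cm [ 0.13 -0.7  14.86]
yaw -0.5790542447266889
[185.74725963 -64.92528661 167.84707258]
```

View pics/w3.png

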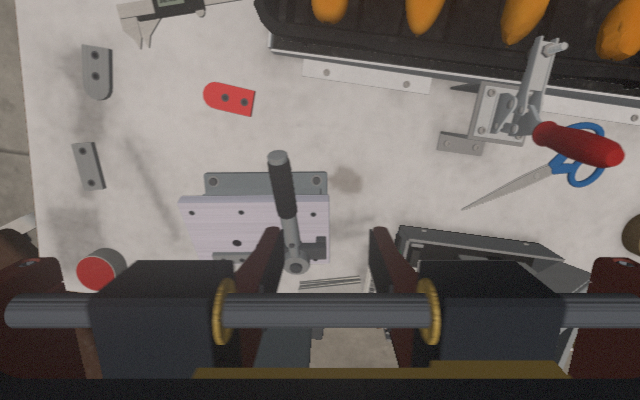

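```bash
python3 -m creep '{"hand":[0,0,0,0,0,0,0,0],"slide":[[0,0,1],[0,0,1],[0,0,1],[0,0,1],[0,0,1],[0,0,0.5],[0,0,0],[0,0,0]],"yaw":[-0.6,0,0,0,0,0,0,0]}'; python3 -c "
from h import *
p=b2w(123,-58,30);p[2]=.137;go(p,8.5)
c=optics.calibration('wrist');im=optics.get_image('wrist');cv2.imwrite('pics/w4.png',im[:,:,::-1]);np.savez('pics/w4.npz',**c)
"
```

```text
time_s: 4.02
tcp_pos: [0.5868, -0.0865, 0.2303]
orientation: [-3.132, -0.239, 0.001]
force: [0.1, 0.1, -0.4]
width: 0.006
tcp [ 0.5868 -0.0865  0.2303] head 8.74 t 4.02 tilt 0.03
slide cm [ 0.21 -0.32  9.33]
yaw 0.2358379184561823
```

View pics/w4.png

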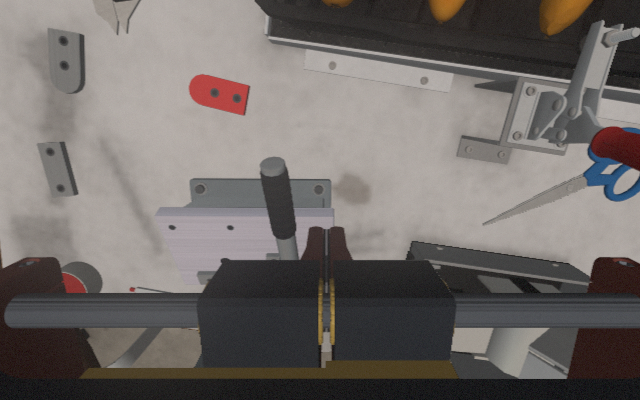

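```bash
python3 -m creep '{"hand":[0,0,0,0,0,0,0],"slide":[[0.2,0,3.1],[0,0,3.1],[0,0,3.1],[0,-0.5,0],[0,-0.5,0],[0,-0.5,0],[0,-0.5,0]],"yaw":[0.2,0,0,0,0,0,0]}'; python3 -c "
from h import *
go();print(w2b(env.get_obs()['tcp_pos']))
"
```

```text
time_s: 4.65
tcp_pos: [0.5873, -0.0662, 0.14]
orientation: [3.132, 0.234, 0.006]
force: [1.0, -3.0, -0.1]
width: 0.006
tcp [ 0.5873 -0.0662  0.14  ] head 8.55 t 4.65 tilt 0.22
[126.88764842 -41.22904455  34.66252798]
```

```bash
python3 -m creep '{"hand":[0,0,0,0,0,0,0,0,0],"slide":[[0,-0.4,0],[0,-0.4,0],[0,-0.4,0],[0,-0.4,0],[0,-0.4,0],[0,-0.4,0],[0,-0.4,0],[0,0,0],[0,0,0]],"yaw":[0,0,0,0,0,0,0,0,0]}'; python3 -c "
from h import *
go();print(w2b(env.get_obs()['tcp_pos']))
cv2.imwrite('pics/w5.png',optics.get_image('wrist')[:,:,::-1])
cv2.imwrite('pics/t5.png',optics.get_image('top')[:,:,::-1])
"
```

```text
time_s: 5.4
tcp_pos: [0.5812, -0.038, 0.1373]
orientation: [-3.132, -0.235, 0.002]
force: [-0.3, 0.5, 1.0]
width: 0.008
tcp [ 0.5812 -0.038   0.1373] head 8.57 t 5.4 tilt 0.08
[123.98770892 -12.35730764  32.95402193]
```

View pics/w5.png

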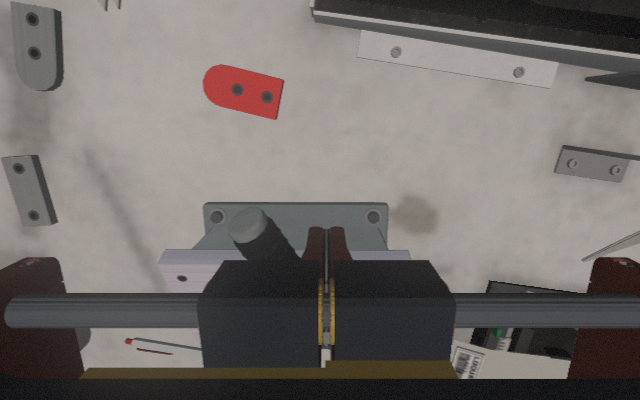

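View pics/t5.png

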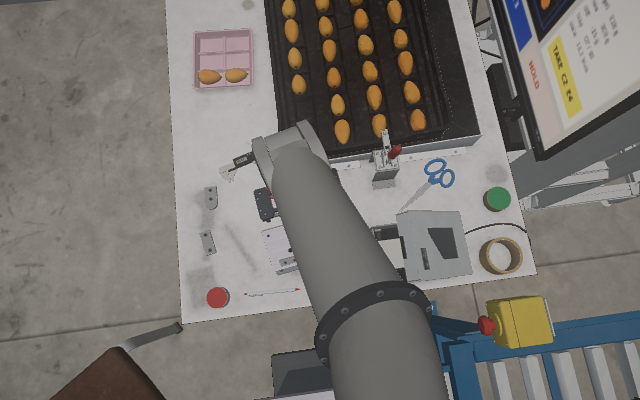

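```bash
python3 -m creep '{"hand":[0,0,0,0,0,0,0,0],"slide":[[0,0.6,0],[0,0.4,0],[0,0,-3],[0,0,-3],[0,0,-3],[0,0,-3],[0,0,0],[0,0,0]],"yaw":[0,0,0,0,0,0,0,0]}'; python3 -c "
from h import *
go([.6,.19,.256],8.5)
c=optics.calibration('wrist');im=optics.get_image('wrist');cv2.imwrite('pics/w6.png',im[:,:,::-1]);np.savez('pics/w6.npz',**c)
"
```

```text
time_s: 6.17
tcp_pos: [0.5843, -0.0493, 0.2595]
orientation: [3.132, 0.232, 0.006]
force: [-0.9, -0.3, -1.0]
width: 0.002
tcp [ 0.5843 -0.0493  0.2595] head 8.47 t 6.17 tilt 0.22
slide cm [  5.08 -23.44   0.35]
yaw -0.030565129639327893
```

View pics/w6.png

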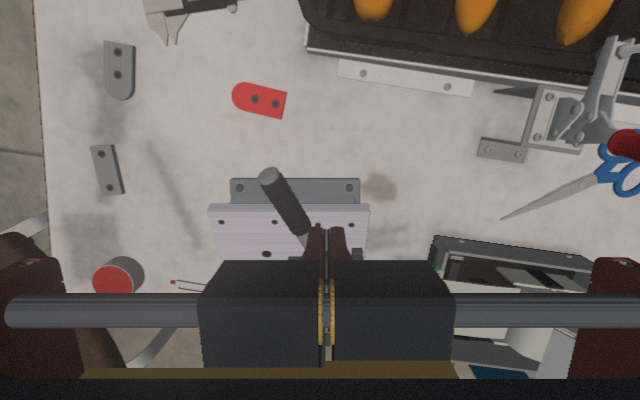

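```bash
python3 - <<'E'
from h import *
c=dict(np.load('pics/w6.npz'))
n=BF()[:,2];p0=b2w(16,-30,30)
for uv in ((267,174),(301,234),(287,208)):
    b=w2b(onplane(c,uv,p0,n)); d=b-[16,-30,30]; print(b.round(1),"r",np.hypot(d[0],d[1]).round(1),"joint",0.698-np.arctan2(d[1],d[0]))
E
python3 -m creep '{"hand":[5,5,5,5,5,5,5,5,5],"slide":[[0.6,-2.9,0],[0.6,-2.9,0],[0.6,-2.9,0],[0.6,-2.9,0],[0.6,-2.9,0],[0.6,-2.9,0],[0.6,-2.9,0],[0.6,-2.9,0],[0,0,0]],"yaw":[0,0,0,0,0,0,0,0,0]}'; python3 -c "
from h import *
go()
c=optics.calibration('wrist');im=optics.get_image('wrist');cv2.imwrite('pics/w7.png',im[:,:,::-1]);np.savez('pics/w7.npz',**c)
"
```

```text
[146.7  24.2  30. ] r 141.5 joint 0.30478102313297506
[77.   0.1 30. ] r 68.1 joint 0.2392654674548349
[109.9  10.9  30. ] r 102.4 joint 0.28762803393468034
time_s: 6.97
tcp_pos: [0.5941, 0.195, 0.2558]
orientation: [-3.128, -0.247, 0.005]
force: [-1.0, 1.1, 0.2]
width: 0.566
tcp [0.5941 0.195  0.2558] head 9.01 t 6.97 tilt 0.28
```

View pics/w7.png

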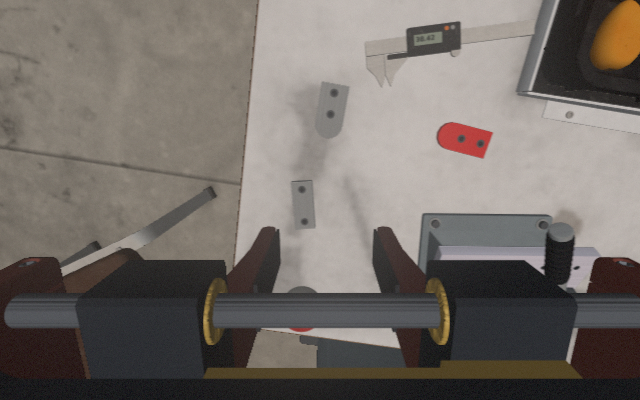

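```bash
cat > m2.py <<'E'
from h import *
np.set_printoptions(precision=4,suppress=True)
w6=dict(np.load('pics/w6.npz'));w7=dict(np.load('pics/w7.npz'));t=optics.calibration('top')
def seg(fn,box,th):
    im=cv2.imread(fn);x0,y0,x1,y1=box;g=cv2.cvtColor(im,cv2.COLOR_BGR2GRAY)[y0:y1,x0:x1]
    g=cv2.resize(g,None,fx=8,fy=8,interpolation=cv2.INTER_CUBIC)
    m=(cv2.GaussianBlur(g,(0,0),3)<th).astype(np.uint8)
    m=cv2.morphologyEx(m,cv2.MORPH_OPEN,np.ones((15,15)))
    cs,_=cv2.findContours(m,cv2.RETR_EXTERNAL,cv2.CHAIN_APPROX_NONE);c=max(cs,key=cv2.contourArea)
    o=cv2.cvtColor(g,cv2.COLOR_GRAY2BGR);cv2.drawContours(o,[c],-1,(0,0,255),1)
    return o,(c[:,0]+.5)/8-.5+[x0,y0]
for fn,cal,box in (('pics/w7.png',w7,(305,75,360,145)),('pics/w6.png',w6,(92,32,145,107))):
    o,c=seg(fn,box,147)
    cv2.imwrite(fn[:-4]+'p.png',o)
    P=np.array([onz(cal,u,.008)[:2] for u in c])*1000
    r=cv2.minAreaRect(P.astype(np.float32));print(fn,r)
h={'h1':((333.9,93),(117.5,52)),'h2':((330.5,114),(117.5,75))}
E
python3 m2.py
```

```text
pics/w7.png ((656.40478515625, 208.78244018554688), (73.26480102539062, 47.866363525390625), 2.265777587890625)
pics/w6.png ((655.427734375, 207.55433654785156), (50.09242248535156, 74.56092834472656), 89.11788177490234)
```

View pics/w7p.png

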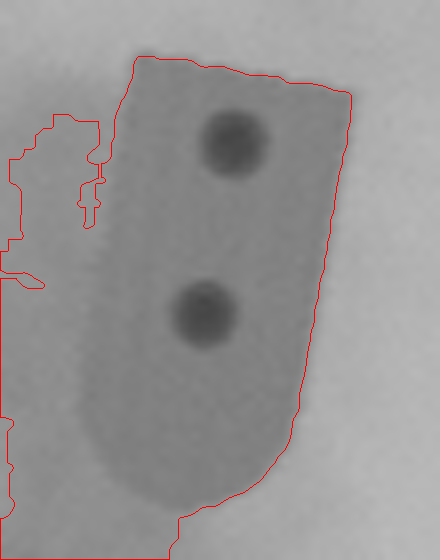

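View pics/w6p.png

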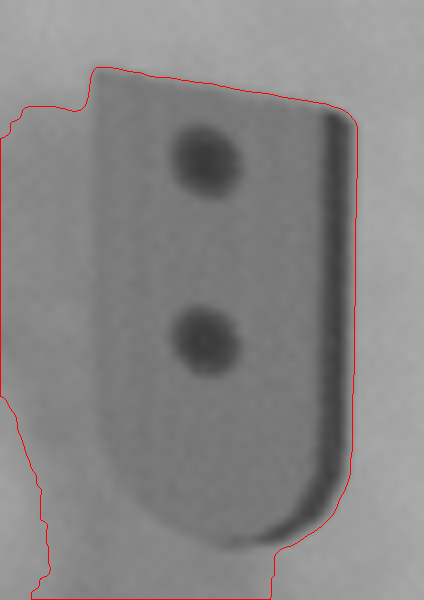

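Run:
```python
from h import *
np.set_printoptions(precision=4,suppress=True)
w6=dict(np.load('pics/w6.npz'));w7=dict(np.load('pics/w7.npz'))
f=lambda p,o:((p[0]+.5)/8-.5+o[0],(p[1]+.5)/8-.5+o[1])
X={}
for k,a,b in (('TL',(137,57),(96,67)),('TR',(352,93),(325,110)),('h1',(234,144),(207,160)),('h2',(205,314),(206,341)),('tip',(175,508),(223,545))):
    A=f(a,(305,75));B=f(b,(92,32));x,r=tri([w7,w6],[A,B]);print(k,x,r,onz(w7,A,.008)[:2],onz(w6,B,.008)[:2]);X[k]=onz(w7,A,.008)
m=(X['TL']+X['TR'])/2;w=X['TR']-X['TL'];d=X['h2']-X['h1']
print('heading holes',np.degrees(np.arctan2(d[1],d[0])),'from end',np.degrees(np.arctan2(w[1],w[0])),'width',np.linalg.norm(w),'len',np.linalg.norm(X['tip']-m))
u=d/np.linalg.norm(d);print('centre',m+.031*u, 'h2',X['h2'])
go()
```

```text
TL [0.6922 0.2175 0.0089] [np.float64(0.07), np.float64(0.07)] [0.6922 0.2175] [0.6923 0.218 ]
TR [0.6918 0.1865 0.008 ] [np.float64(0.36), np.float64(0.36)] [0.6922 0.1865] [0.6915 0.1865]
h1 [0.6825 0.202  0.0095] [np.float64(0.14), np.float64(0.14)] [0.6827 0.202 ] [0.6825 0.2029]
h2 [0.6585 0.2023 0.0098] [np.float64(0.3), np.float64(0.3)] [0.6588 0.2023] [0.6582 0.2034]
tip [0.6303 0.2022 0.0066] [np.float64(0.11), np.float64(0.11)] [0.6306 0.2022] [0.6303 0.2013]
heading holes 179.2442887810786 from end -89.97562822726746 width 0.030991086189560722 len 0.06159723358596146
centre [0.6612 0.2024 0.008 ] h2 [0.6588 0.2023 0.008 ]
tcp [0.5946 0.1916 0.2557] head 8.88 t 7.02 tilt 0.21
```

```bash
python3 -m creep '{"hand":[5,5,5,5,5,5,5,5],"slide":[[3.15,0,0],[3.15,0,0],[0,0,3.5],[0,0,3.5],[0,0,3.5],[0,0,3.5],[0,0,2],[0,0,0]],"yaw":[0,0,4.5,4.4,0,0,0,0]}'; python3 -c "
from h import *
go([.6572,.2022,.022],0)"
```

```text
time_s: 7.68
tcp_pos: [0.6547, 0.1933, 0.0906]
orientation: [3.136, -0.012, -0.017]
force: [-0.9, 0.6, -0.0]
width: 0.572
tcp [0.6547 0.1933 0.0906] head -0.44 t 7.68 tilt 0.68
slide cm [ 0.32 -0.93  6.85]
yaw -0.4445443154017204
```

```bash
python3 -m creep '{"hand":[5,5,5,5,5,5],"slide":[[0.3,-0.9,0],[0,0,2.2],[0,0,2.2],[0,0,0],[0,0,0],[0,0,0]],"yaw":[-0.4,0,0,0,0,0]}'; python3 -c "
from h import *
go([.6572,.2022,.022],0)
cv2.imwrite('pics/w8.png',optics.get_image('wrist')[:,:,::-1])"
```

```text
time_s: 8.18
tcp_pos: [0.663, 0.2067, 0.0559]
orientation: [-3.141, -0.001, -0.004]
force: [-0.2, 0.2, 0.8]
width: 0.566
tcp [0.663  0.2067 0.0559] head 0.02 t 8.18 tilt 0.17
slide cm [-0.59  0.46  3.39]
yaw 0.02191038526033203
```

View pics/w8.png

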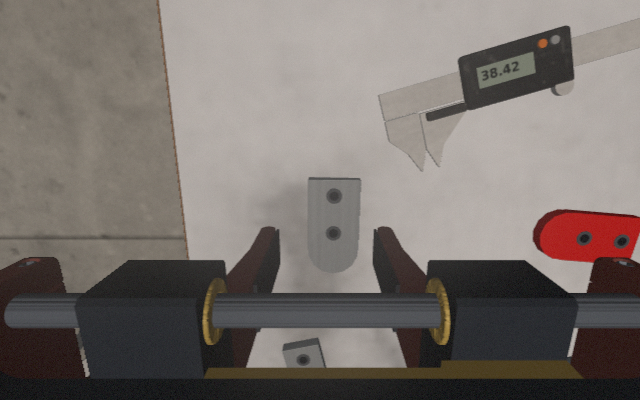

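```bash
python3 -m creep '{"hand":[5,5,5,5],"slide":[[-0.6,0.45,1.5],[0,0,1.6],[0,0,0],[0,0,0]],"yaw":[0,0,0,0]}'; python3 -c "
from h import *
go([.6572,.2022,.022],0)"
```

```text
time_s: 8.57
tcp_pos: [0.6553, 0.2014, 0.0222]
orientation: [3.141, 0.001, -0.002]
force: [-0.1, 0.9, 0.1]
width: 0.569
tcp [0.6553 0.2014 0.0222] head 0.03 t 8.57 tilt 0.08
slide cm [ 0.19 -0.08  0.02]
yaw 0.026445995450089046
```

```bash
python3 -m creep '{"hand":[5,0,0,0,0,0,0,0],"slide":[[0.2,0,0],[0,0,0],[0,0,0],[0,0,0],[0,0,0],[0,0,0],[0,0,-1],[0,0,-1]],"yaw":[0,0,0,0,0,0,0,0]}'; python3 -c "
from h import *
go()"
```

```text
time_s: 9.23
tcp_pos: [0.6568, 0.2013, 0.0426]
orientation: [3.141, 0.001, -0.003]
force: [-0.5, -0.3, -0.3]
width: 0.355
tcp [0.6568 0.2013 0.0426] head 0.03 t 9.23 tilt 0.12
```

```bash
python3 -m creep '{"hand":[0,0,0,0,0,0,0,0,0,0,0,0,0,0,0,0,0],"slide":[[0,0,-3],[0,0,-3],[0,0,-3],[0,0,-3],[0,0,-3],[0,0,0],[0,0,0],[0,0,0],[0,0,0],[0,0,0],[0,0,0],[0,0,0],[0,0,0],[0,0,0],[0,0,0],[0,0,0],[0,0,0]],"yaw":[0,0,0,5.5,6.9,6.9,6.9,6.9,6.9,6.9,6.9,6.9,6.9,6.9,6.9,0,0]}'; python3 -c "
from h import *
bx=np.array([np.cos(YAW),np.sin(YAW),0]);by=np.array([-np.sin(YAW),np.cos(YAW),0])
p=SEAT+.0166*bx+.0614*by;p[2]=.15
go(p,-81.5)"
```

```text
time_s: 10.65
tcp_pos: [0.6549, 0.2015, 0.1872]
orientation: [2.488, -1.897, -0.011]
force: [-0.7, 0.2, -1.0]
width: 0.356
tcp [0.6549 0.2015 0.1872] head -74.64 t 10.65 tilt 0.83
slide cm [12.83 20.64  4.05]
yaw 6.857666989129882
```

```bash
python3 -m creep '{"hand":[0,0,0],"slide":[[0,0,-1],[0,0,0],[0,0,0]],"yaw":[6.9,0,0]}'; python3 -c "
from h import *
bx=np.array([np.cos(YAW),np.sin(YAW),0]);by=np.array([-np.sin(YAW),np.cos(YAW),0])
p=SEAT+.0166*bx+.0614*by;p[2]=.16
go(p,-81.5)"
```

```text
time_s: 10.9
tcp_pos: [0.6555, 0.199, 0.194]
orientation: [2.385, -2.021, -0.014]
force: [-0.6, -0.6, -1.3]
width: 0.36
tcp [0.6555 0.199  0.194 ] head -80.54 t 10.9 tilt 1.01
slide cm [14.63 19.22  3.77]
yaw 0.9556364949937972
```

```bash
python3 -m creep '{"hand":[0,0,0,0,0,0,0,0,0],"slide":[[2.1,2.75,0],[2.1,2.75,0.5],[2.1,2.75,0.6],[2.1,2.75,0.6],[2.1,2.75,0.6],[2.1,2.75,0.6],[2.0,2.7,0.6],[0,0,0],[0,0,0]],"yaw":[0,0,0,0,0,0,0,0,0]}'; python3 -c "
from h import *
bx=np.array([np.cos(YAW),np.sin(YAW),0]);by=np.array([-np.sin(YAW),np.cos(YAW),0])
p=SEAT+.0166*bx+.0614*by;p[2]=.097
go(p,-81.5)
c=optics.calibration('wrist');im=optics.get_image('wrist');cv2.imwrite('pics/w9.png',im[:,:,::-1]);np.savez('pics/w9.npz',**c)
cv2.imwrite('pics/s9.png',optics.get_image('scene')[:,:,::-1])"
```

```text
time_s: 11.65
tcp_pos: [0.4873, 0.023, 0.1628]
orientation: [2.384, -2.026, -0.018]
force: [-0.7, 0.7, -1.5]
width: 0.359
tcp [0.4873 0.023  0.1628] head -80.7 t 11.65 tilt 1.0
slide cm [ 0.04 -0.31  6.57]
yaw 0.7960607742162722
```

View pics/w9.png

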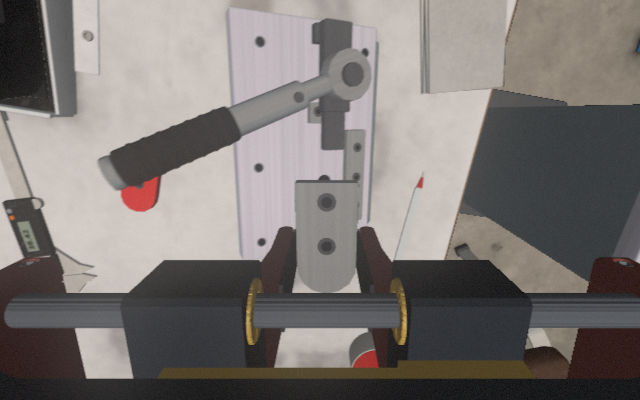

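View pics/s9.png

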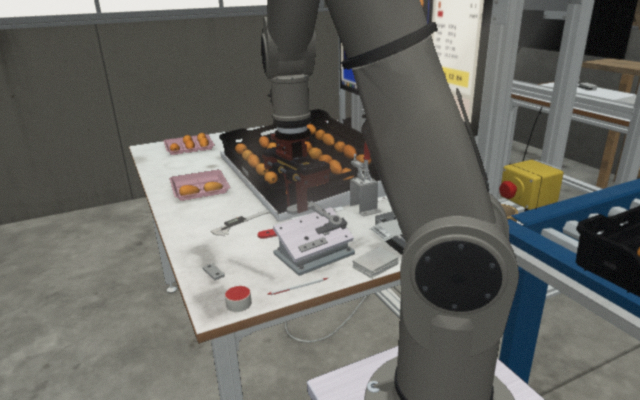

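```bash
python3 -m creep '{"hand":[0,0,0,0,0,0],"slide":[[0,-0.3,2],[0,0,2],[0,0,1.5],[0,0,0.8],[0,0,0],[0,0,0]],"yaw":[0.8,0,0,0,0,0]}'; python3 -c "
from h import *
bx=np.array([np.cos(YAW),np.sin(YAW),0]);by=np.array([-np.sin(YAW),np.cos(YAW),0])
p=SEAT+.0166*bx+.0614*by;p[2]=.096
go(p,-81.5)
cv2.imwrite('pics/w10.png',optics.get_image('wrist')[:,:,::-1])"
```

```text
time_s: 12.25
tcp_pos: [0.4913, 0.0248, 0.1]
orientation: [2.37, -2.041, -0.014]
force: [-0.1, -0.0, -1.0]
width: 0.359
tcp [0.4913 0.0248 0.1   ] head -81.48 t 12.25 tilt 0.96
slide cm [0.16 0.22 0.4 ]
yaw 0.02273676031242644
```

View pics/w10.png

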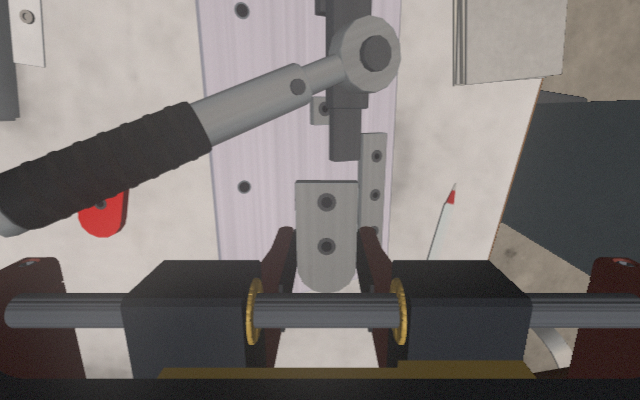

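```bash
python3 -m creep '{"hand":[0,0,0,0],"slide":[[0.15,0.2,0.2],[0,0,0.2],[0,0,0],[0,0,0]],"yaw":[0,0,0,0]}';  python3 -m creep '{"hand":[4.0,4.0,4.2,4.2,4.2,4.2],"slide":[[0,0,-0.1],[0,0,-0.1],[0,0,-0.1],[0,0,0],[0,0,0],[0,0,0]],"yaw":[0,0,0,0,0,0]}';python3 -c "
from h import *
go()
c=optics.calibration('wrist');im=optics.get_image('wrist');cv2.imwrite('pics/w11.png',im[:,:,::-1]);np.savez('pics/w11.npz',**c)"
```

```text
time_s: 12.63
tcp_pos: [0.4889, 0.0228, 0.0962]
orientation: [2.369, -2.043, -0.014]
force: [-0.2, -0.6, -1.9]
width: 0.358
time_s: 13.13
tcp_pos: [0.489, 0.0228, 0.099]
orientation: [2.368, -2.043, -0.014]
force: [-0.6, -0.6, 0.4]
width: 0.478
tcp [0.489  0.0228 0.099 ] head -81.56 t 13.13 tilt 0.95
```

View pics/w11.png

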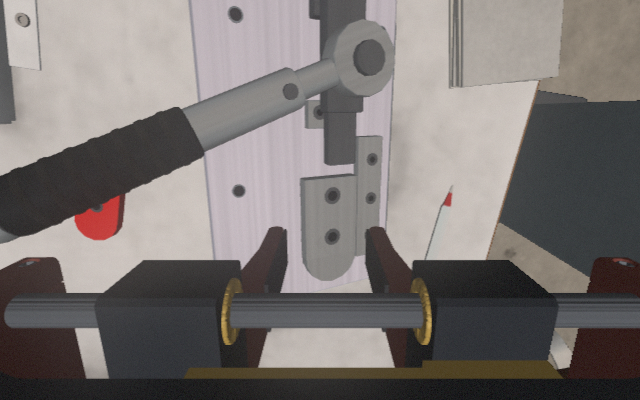

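```bash
python3 -c "
from h import *
a=cv2.imread('pics/w11.png');cv2.imwrite('pics/w11z.png',cv2.resize(a[120:290,270:400],None,fx=3.5,fy=3.5,interpolation=cv2.INTER_CUBIC))
c=dict(np.load('pics/w11.npz'))
n=BF()[:,2]
for nm,uv in (('sqL',(302,179)),('sqR',(355,175)),('left mid',(303,230)),('right',(356,250)),('h1',(332,195)),('h2',(332,237)),('tip',(330,279))):
  print(nm,w2b(onplane(c,uv,b2w(0,0,8),n)).round(1))
print(proj(c,b2w(0,5,6)),proj(c,b2w(0,77,6)),proj(c,b2w(-16,5,6)),proj(c,b2w(16,18,10)))
"
```

```text
sqL [34.2 25.9  8. ]
sqR [ 2.2 26.5  8. ]
left mid [34.2 54.1  8. ]
right [ 0.3 72.5  8. ]
h1 [16.6 36.5  8. ]
h2 [16.5 61.3  8. ]
tip [17.7 87.5  8. ]
[357.41628989 135.75008123] [354.5539712  255.57866894] [381.3440869 134.828616 ] [334.93157552 162.05580964]
```

View pics/w11z.png

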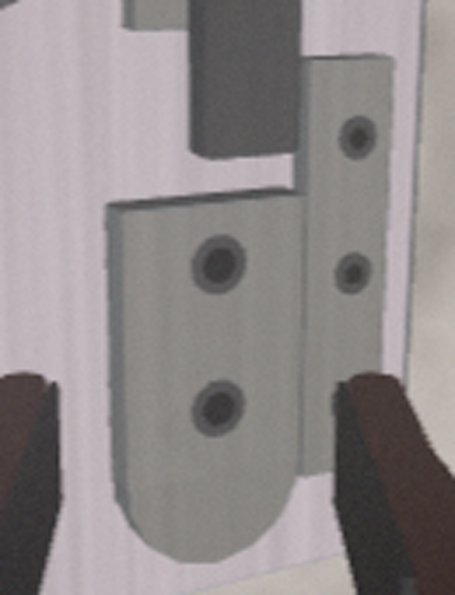

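```bash
cat >> h.py <<'E'
def goh(xh,yh,z,heading=-81.5):
    bx=np.array([np.cos(YAW),np.sin(YAW),0]);by=np.array([-np.sin(YAW),np.cos(YAW),0])
    o=env.get_obs()["tcp_pos"]-SEAT
    print("xh,yh mm",(1000*o@bx).round(1),(1000*o@by).round(1))
    p=SEAT+bx*xh/1000+by*yh/1000;p[2]=z; go(p,heading)
E
python3 -m creep '{"hand":[4.2,4.2,1,0,0,0,0,0,0,0,0,0],"slide":[[0,0,-2.5],[0,0,-2.5],[-2.3,0.5,0],[-2.2,0.5,0],[0,0,0],[0,0,0],[0,0,0],[0,0,0],[0,0,0],[0,0,0],[0,0,0],[0,0,0]],"yaw":[0,0,0,0,0,0,0,0,0,0,0,0]}'; python3 -c "
from h import *
goh(7,107,.084)
c=optics.calibration('wrist');im=optics.get_image('wrist');cv2.imwrite('pics/w12.png',im[:,:,::-1]);np.savez('pics/w12.npz',**c)"
```

```text
time_s: 14.18
tcp_pos: [0.4732, 0.0656, 0.149]
orientation: [2.367, -2.044, -0.014]
force: [0.2, -0.2, -0.0]
width: 0.001
xh,yh mm 7.0 106.0
tcp [0.4732 0.0656 0.149 ] head -81.6 t 14.18 tilt 0.96
slide cm [-0.11 -0.11  6.49]
yaw -0.0997937025179283
```

View pics/w12.png

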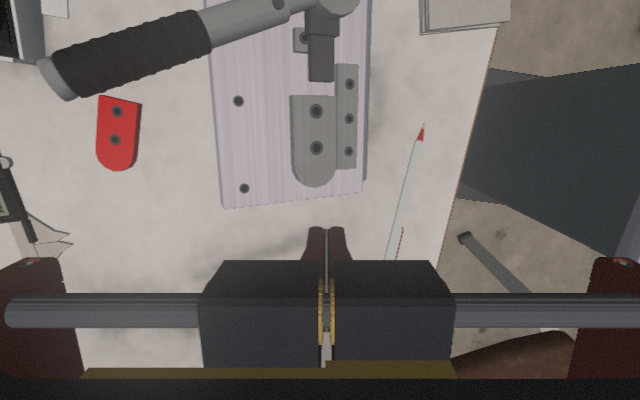

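```bash
python3 -m creep '{"hand":[0,0,0,0,0],"slide":[[0,-0.1,3],[0,0,2.5],[0,0,0.9],[0,0,0],[0,0,0]],"yaw":[0.1,0,0,0,0]}'; python3 -c "
from h import *
goh(7,107,.084)"
```

```text
time_s: 14.65
tcp_pos: [0.4732, 0.0654, 0.0853]
orientation: [2.365, -2.045, -0.014]
force: [0.7, 0.5, 0.9]
width: 0.005
xh,yh mm 7.0 105.8
tcp [0.4732 0.0654 0.0853] head -81.7 t 14.65 tilt 0.99
slide cm [-0.12 -0.    0.12]
yaw -0.20333391090457553
```

```bash
python3 -m creep '{"hand":[0,0,0,0,0,0,0],"slide":[[0.5,0,0.1],[0.5,0,0],[0.5,0,0],[0.5,0,0],[0.5,0,0],[0.4,0,0],[0,0,0]],"yaw":[0,0,0,0,0,0,0]}'; python3 -c "
from h import *
goh(7,72,.084)
c=optics.calibration('wrist');im=optics.get_image('wrist');cv2.imwrite('pics/w13.png',im[:,:,::-1]);np.savez('pics/w13.npz',**c)"
```

```text
time_s: 15.23
tcp_pos: [0.4774, 0.0362, 0.0843]
orientation: [2.365, -2.046, -0.014]
force: [-0.0, 0.3, 0.1]
width: 0.005
xh,yh mm 6.8 76.4
tcp [0.4774 0.0362 0.0843] head -81.73 t 15.23 tilt 0.94
slide cm [ 0.44 -0.02  0.03]
yaw -0.23222930107387185
```

View pics/w13.png

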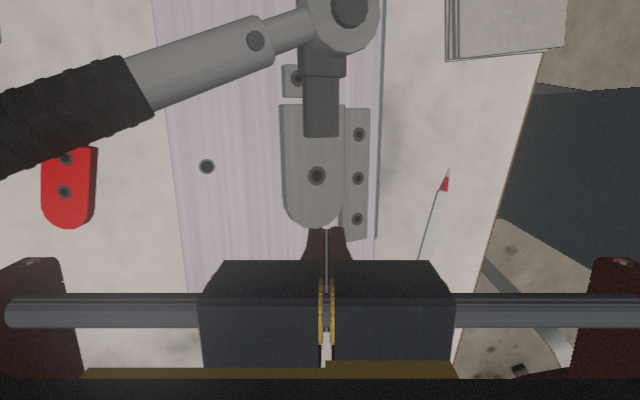

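```bash
python3 -m creep '{"hand":[0,0,0,0],"slide":[[0.2,0,0],[0.1,0,0],[0.1,0,0],[0,0,0]],"yaw":[0,0,0,0]}'; python3 -m creep '{"hand":[0,0,0],"slide":[[0.1,0,0],[0.1,0,0],[0,0,0]],"yaw":[0,0,0]}'; python3 -c "
from h import *
goh(7,72,.084)"
```

```text
time_s: 15.62
tcp_pos: [0.4781, 0.0332, 0.0841]
orientation: [2.367, -2.045, -0.014]
force: [0.4, 1.8, 0.4]
width: 0.007
time_s: 15.87
tcp_pos: [0.4782, 0.0326, 0.0841]
orientation: [2.368, -2.044, -0.017]
force: [-1.3, 5.5, 1.9]
width: 0.009
xh,yh mm 7.0 72.7
tcp [0.4782 0.0326 0.0841] head -81.59 t 15.87 tilt 0.97
slide cm [ 0.07 -0.    0.01]
yaw -0.09386779676596291
```

```bash
python3 -m creep '{"hand":[0,0,0],"slide":[[0.1,0,0],[0.1,0,0],[0,0,0]],"yaw":[0,0,0]}'; python3 -c "
from h import *
goh(7,72,.084)
c=optics.calibration('wrist');im=optics.get_image('wrist');cv2.imwrite('pics/w14.png',im[:,:,::-1]);np.savez('pics/w14.npz',**c)
a=cv2.imread('pics/w14.png');cv2.imwrite('pics/w14z.png',cv2.resize(a[40:250,260:400],None,fx=2.8,fy=2.8,interpolation=cv2.INTER_CUBIC))
"
```

```text
time_s: 16.12
tcp_pos: [0.4782, 0.0323, 0.0841]
orientation: [2.37, -2.043, -0.02]
force: [-2.6, 10.7, 3.4]
width: 0.004
xh,yh mm 7.0 72.4
tcp [0.4782 0.0323 0.0841] head -81.52 t 16.12 tilt 1.01
slide cm [ 0.04 -0.    0.01]
yaw -0.020747008538222644
```

View pics/w14z.png

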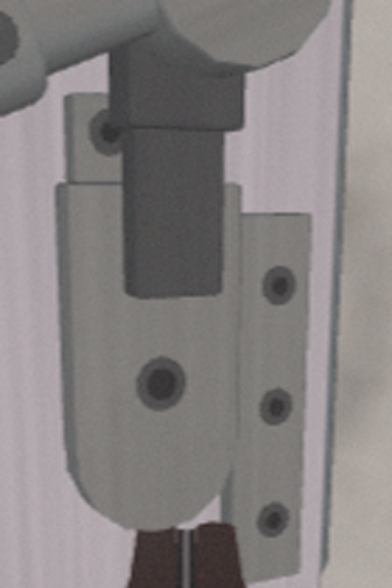

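```bash
python3 -m creep '{"hand":[0,0,0,5,5,5,5,5,5,5,5,5],"slide":[[-0.5,0,0],[0,0,-2.5],[0,0,-2.5],[0,0,-1],[0,0,0],[0,0,0],[0,0,0],[2,0.1,0],[2,0.1,0],[0,0,0],[0,0,0],[0,0,0]],"yaw":[0,0,0,0,0,0,0,0,0,0,0,0]}'; python3 -c "
from h import *
goh(5,38,.096)
c=optics.calibration('wrist');im=optics.get_image('wrist');cv2.imwrite('pics/w15.png',im[:,:,::-1]);np.savez('pics/w15.npz',**c)
"
```

```text
time_s: 17.17
tcp_pos: [0.482, -0.005, 0.1434]
orientation: [2.365, -2.044, -0.016]
force: [-0.3, -0.3, 0.5]
width: 0.564
xh,yh mm 5.2 34.9
tcp [ 0.482  -0.005   0.1434] head -81.67 t 17.17 tilt 1.04
slide cm [-0.32 -0.06  4.74]
yaw -0.17122277754263848
```

View pics/w15.png

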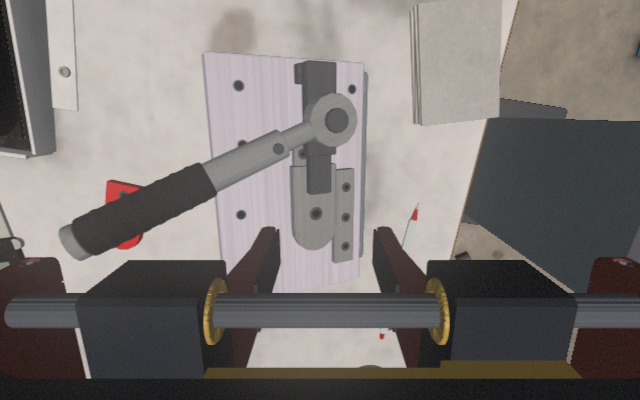

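```bash
python3 -m creep '{"hand":[5,5,5,5,5],"slide":[[-0.3,-0.1,2],[0,0,1.7],[0,0,0.9],[0,0,0],[0,0,0]],"yaw":[0,0,0,0,0]}'; python3 -c "
from h import *
goh(5,38,.096)
cv2.imwrite('pics/w16.png',optics.get_image('wrist')[:,:,::-1])
"
```

```text
time_s: 17.63
tcp_pos: [0.4821, -0.0023, 0.098]
orientation: [2.366, -2.044, -0.015]
force: [1.5, -1.1, 0.1]
width: 0.572
xh,yh mm 5.7 37.5
tcp [ 0.4821 -0.0023  0.098 ] head -81.64 t 17.63 tilt 1.02
slide cm [-0.05  0.07  0.2 ]
yaw -0.1419895638781412
```

View pics/w16.png

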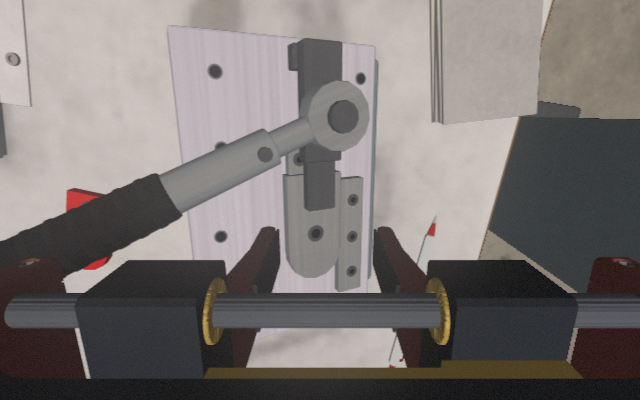

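```bash
python3 -m creep '{"hand":[5,5,5,5],"slide":[[0,0.1,0.1],[0,0.1,0.1],[0,0.1,0.1],[0,0,0]],"yaw":[0,0,0,0]}'; python3 -m creep '{"hand":[5,5,5],"slide":[[0,0.1,0.1],[0,0.1,0],[0,0,0]],"yaw":[0,0,0]}'; python3 -c "
from h import *
goh(1.5,38,.0925)
"
```

```text
time_s: 18.02
tcp_pos: [0.4792, -0.0029, 0.0954]
orientation: [2.367, -2.045, -0.014]
force: [-0.3, 0.6, 0.5]
width: 0.571
time_s: 18.27
tcp_pos: [0.4778, -0.0032, 0.0944]
orientation: [2.367, -2.045, -0.013]
force: [0.7, 0.6, 0.5]
width: 0.57
xh,yh mm 1.3 37.4
tcp [ 0.4778 -0.0032  0.0944] head -81.66 t 18.27 tilt 0.9
slide cm [-0.06 -0.02  0.19]
yaw -0.16065159098897652
```

```bash
python3 -m creep '{"hand":[5,5,5],"slide":[[0,0,0.1],[0,0,0.1],[0,0,0]],"yaw":[0,0,0]}'; python3 -m creep '{"hand":[5,5,5],"slide":[[0,0.1,0],[0,0.1,0],[0,0,0]],"yaw":[0,0,0]}'; python3 -c "
from h import *
goh(1.5,38,.0925)
c=optics.calibration('wrist');im=optics.get_image('wrist');cv2.imwrite('pics/w17.png',im[:,:,::-1]);np.savez('pics/w17.npz',**c)
a=cv2.imread('pics/w17.png');cv2.imwrite('pics/w17z.png',cv2.resize(a[130:300,230:400],None,fx=3.4,fy=3.4,interpolation=cv2.INTER_CUBIC))
"
```

```text
time_s: 18.52
tcp_pos: [0.4784, -0.0032, 0.0926]
orientation: [2.367, -2.046, -0.012]
force: [3.1, 0.3, 3.1]
width: 0.565
time_s: 18.77
tcp_pos: [0.4779, -0.0032, 0.0931]
orientation: [2.369, -2.047, -0.008]
force: [6.8, 1.4, 3.0]
width: 0.569
xh,yh mm 1.4 37.3
tcp [ 0.4779 -0.0032  0.0931] head -81.64 t 18.77 tilt 0.68
slide cm [-0.07 -0.01  0.06]
yaw -0.1447094267643223
```

View pics/w17z.png

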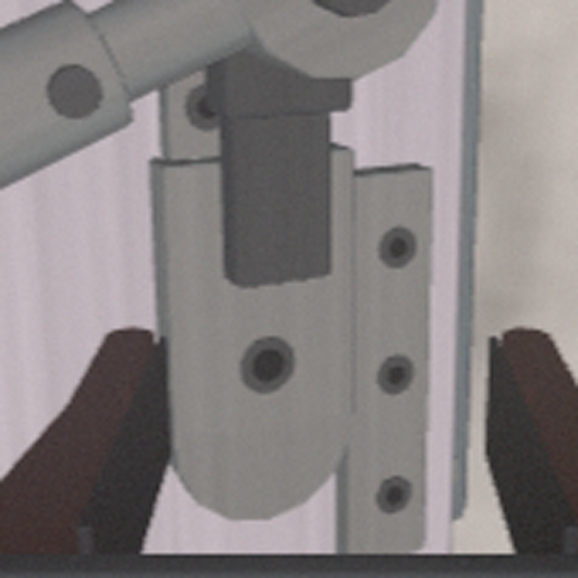

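```bash
python3 -m creep '{"hand":[5,5,5],"slide":[[0,0.1,0],[0,0.1,0],[0,0,0]],"yaw":[0,0,0]}'; python3 -m creep '{"hand":[5,5,5],"slide":[[0,0.1,0],[0,0,0],[0,0,0]],"yaw":[0,0,0]}'; python3 -c "
from h import *
goh(1.5,38,.0925)
c=optics.calibration('wrist');im=optics.get_image('wrist');cv2.imwrite('pics/w18.png',im[:,:,::-1]);np.savez('pics/w18.npz',**c)
a=cv2.imread('pics/w18.png');cv2.imwrite('pics/w18z.png',cv2.resize(a[130:300,230:400],None,fx=3.4,fy=3.4,interpolation=cv2.INTER_CUBIC))
"
```

```text
time_s: 19.07
tcp_pos: [0.4774, -0.0033, 0.0936]
orientation: [2.371, -2.048, -0.005]
force: [8.5, 1.6, 4.4]
width: 0.566
time_s: 19.32
tcp_pos: [0.4771, -0.0033, 0.0939]
orientation: [2.372, -2.048, -0.004]
force: [9.0, 1.7, 5.3]
width: 0.57
xh,yh mm 0.7 37.3
tcp [ 0.4771 -0.0033  0.0939] head -81.62 t 19.32 tilt 0.47
slide cm [-0.07 -0.09  0.14]
yaw -0.1206953955456811
```

View pics/w18z.png

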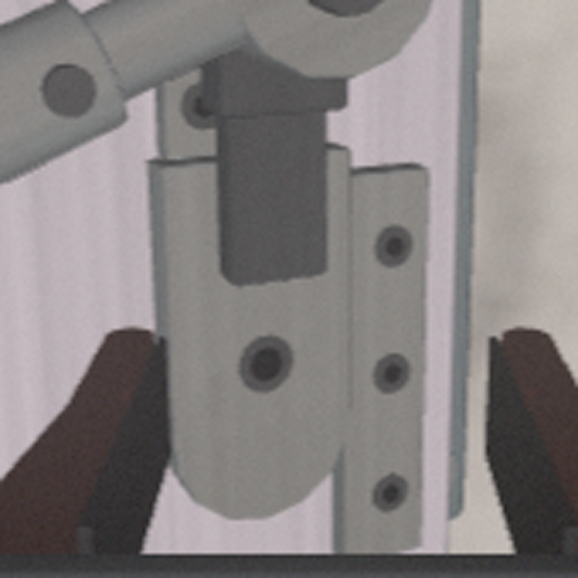

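```bash
python3 -m creep '{"hand":[5,5,5,0,0,0,0,0,0,0,0,0,0],"slide":[[0,-0.5,-0.4],[0,0,-2.5],[0,0,-2.5],[-2.5,-0.2,0],[-2.5,0,0],[0,0,0],[0,0,0],[0,0,0],[0,0,0],[0,0,0],[0,0,0],[0,0,0],[0,0,0]],"yaw":[0,0,0,0,0,0,0,0,0,0,0,0,0]}'; python3 -c "
from h import *
goh(7,85,.084)
c=optics.calibration('wrist');im=optics.get_image('wrist');cv2.imwrite('pics/w19.png',im[:,:,::-1]);np.savez('pics/w19.npz',**c)
a=cv2.imread('pics/w19.png');cv2.imwrite('pics/w19z.png',cv2.resize(a[40:240,240:400],None,fx=3,fy=3,interpolation=cv2.INTER_CUBIC))
"
```

```text
time_s: 20.45
tcp_pos: [0.4729, 0.0463, 0.1461]
orientation: [2.366, -2.046, -0.014]
force: [0.5, -0.1, -0.6]
width: 0.006
xh,yh mm 3.8 87.0
tcp [0.4729 0.0463 0.1461] head -81.7 t 20.45 tilt 0.96
slide cm [ 0.19 -0.42  6.2 ]
yaw -0.2018000467991925
```

View pics/w19z.png

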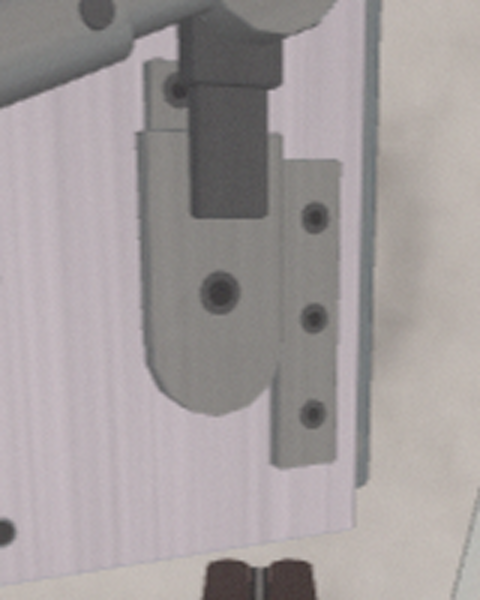

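```bash
python3 -m creep '{"hand":[0,0,0,0,0,0,0,0,0],"slide":[[0,-0.35,3],[0,0,2.3],[0,0,0.9],[0,0,0],[0.4,0,0],[0.4,0,0],[0.3,0,0],[0.1,0,0],[0,0,0]],"yaw":[-0.1,0,0,0,0,0,0,0,0]}'; python3 -c "
from h import *
goh(7,72,.084)"
```

```text
time_s: 21.25
tcp_pos: [0.4777, 0.0347, 0.0848]
orientation: [2.368, -2.045, -0.013]
force: [0.3, -0.5, 0.5]
width: 0.005
xh,yh mm 6.8 74.8
tcp [0.4777 0.0347 0.0848] head -81.61 t 21.25 tilt 0.88
slide cm [ 0.28 -0.02  0.08]
yaw -0.10711748324797554
```

```bash
python3 -m creep '{"hand":[0,0,0,0],"slide":[[0.1,0,0.05],[0.1,0,0],[0,0,0],[0,0,0]],"yaw":[0,0,0,0]}'; python3 -m creep '{"hand":[0,0,0,0],"slide":[[0.1,0,0],[0.1,0,0],[0,0,0],[0,0,0]],"yaw":[0,0,0,0]}'; python3 -c "
from h import *
goh(7,72,.084)"
```

```text
time_s: 21.58
tcp_pos: [0.4774, 0.0332, 0.0836]
orientation: [2.368, -2.043, -0.014]
force: [-0.8, 0.2, -0.0]
width: 0.002
time_s: 21.92
tcp_pos: [0.4775, 0.0325, 0.0835]
orientation: [2.37, -2.042, -0.017]
force: [-1.5, 4.6, 1.7]
width: 0.006
xh,yh mm 6.3 72.7
tcp [0.4775 0.0325 0.0835] head -81.49 t 21.92 tilt 0.98
slide cm [ 0.07 -0.06 -0.05]
yaw 0.0073945094001857115
```

```bash
python3 -m creep '{"hand":[0,0,0,0,0,0,0,0,0,0,0,0,0],"slide":[[0.1,0,0],[0,0,0],[-0.6,0,0],[0,0,-3],[0,0,-3],[0,0,-3],[0,0,-2.5],[0.8,-2.9,0],[0.8,-2.9,0],[0.8,-2.9,0],[0,0,0],[0,0,0],[0,0,0]],"yaw":[0,0,0,0,0,0,0,0,0,0,0,0,0]}'; python3 -c "
from h import *
goh(94.3,46,.137);print(env.get_obs()['joints'])
c=optics.calibration('wrist');im=optics.get_image('wrist');cv2.imwrite('pics/w20.png',im[:,:,::-1]);np.savez('pics/w20.npz',**c)
"
```

```text
time_s: 23.0
tcp_pos: [0.5676, 0.025, 0.1967]
orientation: [2.366, -2.043, -0.015]
force: [0.4, 0.1, -0.1]
width: 0.005
xh,yh mm 94.3 51.9
tcp [0.5676 0.025  0.1967] head -81.62 t 23.0 tilt 1.04
slide cm [ 0.57 -0.11  5.97]
yaw -0.12210878176550466
[-0.80965459  0.48479415  0.87986135  1.88992525 -0.43614795  0.99208331
 -2.7296943 ]
```

View pics/w20.png

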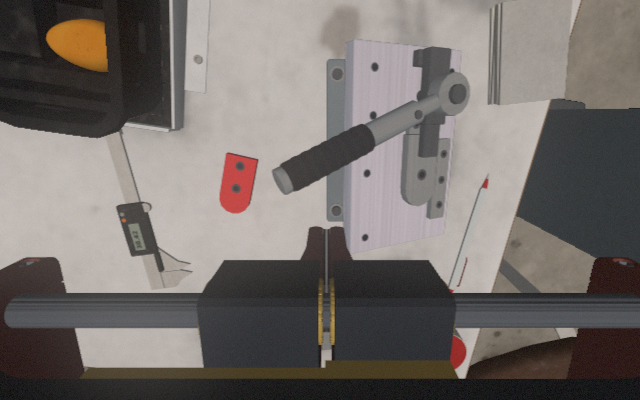

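```bash
python3 -m creep '{"hand":[0,0,0,0,0,0,0],"slide":[[0.3,-0.1,3],[0,0,2.9],[0,0,0],[0.4,0,0],[0.4,0,0],[0.4,0,0],[0.4,0,0]],"yaw":[0,0,0,0,0,0,0]}'; python3 -c "
from h import *
goh(94.3,-30,.137)"
```

```text
time_s: 23.63
tcp_pos: [0.5724, 0.007, 0.1399]
orientation: [2.371, -2.044, -0.013]
force: [-0.7, 2.8, 2.1]
width: 0.013
xh,yh mm 96.4 33.4
tcp [0.5724 0.007  0.1399] head -81.55 t 23.63 tilt 0.78
slide cm [6.34 0.2  0.3 ]
yaw -0.04844918309645152
```

```bash
python3 -m creep '{"hand":[0,0,0,0,0,0,0,0,0,0,0,0,0,0,0],"slide":[[0.4,0.1,0.1],[0.4,0.1,0.1],[0.4,0,0],[0.4,0,0],[0.4,0,0],[0.4,0,0],[0.4,0,0],[0.4,0,0],[0.4,0,0],[0.4,0,0],[0.4,0,0],[0.4,0,0],[0.4,0,0],[0.4,0,0],[0,0,0]],"yaw":[0,0,0,0,0,0,0,0,0,0,0,0,0,0,0]}'; python3 -c "
from h import *
goh(94.3,-38,.137);print(env.get_obs()['joints'])"
```

```text
time_s: 24.88
tcp_pos: [0.5776, -0.0503, 0.1365]
orientation: [2.367, -2.044, -0.013]
force: [0.4, 0.8, 0.0]
width: 0.002
xh,yh mm 93.1 -24.0
tcp [ 0.5776 -0.0503  0.1365] head -81.63 t 24.88 tilt 0.94
slide cm [ 1.4  -0.12 -0.04]
yaw -0.1313429539629567
[-0.60824043  0.57602214  0.80151418  1.9096393  -0.51671147  0.8927893
 -2.5414343 ]
```

```bash
python3 -m creep '{"hand":[0,0,0,0,0],"slide":[[0.4,-0.1,0],[0.4,0,0],[0.3,0,0],[0.3,0,0],[0,0,0]],"yaw":[0,0,0,0,0]}'; python3 -c "
from h import *
goh(94.3,-42,.137)"
python3 -m creep '{"hand":[0,0,0,0],"slide":[[0.2,0,0],[0.2,0,0],[0,0,0],[0,0,0]],"yaw":[0,0,0,0]}'; python3 -c "
from h import *
goh(94.3,-47,.137)
c=optics.calibration('wrist');im=optics.get_image('wrist');cv2.imwrite('pics/w21.png',im[:,:,::-1]);np.savez('pics/w21.npz',**c)"
```

```text
time_s: 25.3
tcp_pos: [0.5799, -0.0636, 0.1361]
orientation: [2.366, -2.044, -0.015]
force: [-0.8, 0.9, -0.9]
width: 0.004
xh,yh mm 93.3 -37.5
tcp [ 0.5799 -0.0636  0.1361] head -81.63 t 25.3 tilt 1.02
slide cm [ 0.45 -0.1  -0.1 ]
yaw -0.12742844047325264
time_s: 25.63
tcp_pos: [0.5813, -0.0669, 0.1364]
orientation: [2.368, -2.043, -0.013]
force: [-0.8, 1.6, -0.8]
width: 0.006
xh,yh mm 94.2 -41.0
tcp [ 0.5813 -0.0669  0.1364] head -81.56 t 25.63 tilt 0.94
slide cm [ 0.6  -0.01 -0.06]
yaw -0.06437048337930662
```

View pics/w21.png

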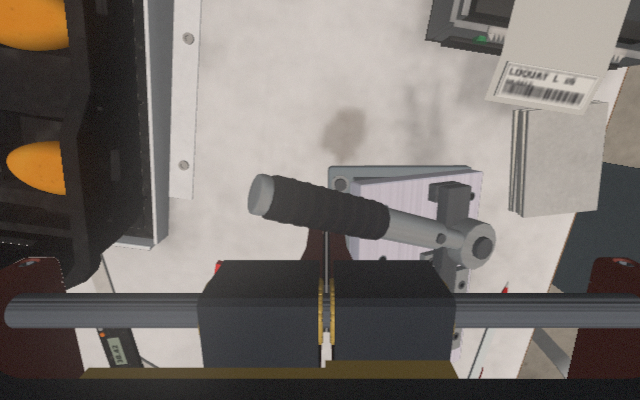

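```bash
for i in 1 2; do python3 -c "pass"; done; python3 -m creep '{"hand":[0,0,0,0],"slide":[[0.2,0,0],[0.1,0,0],[0,0,0],[0,0,0]],"yaw":[0,0,0,0]}'; python3 -m creep '{"hand":[0,0,0,0],"slide":[[0.2,0,0],[0,0,0],[0,0,0],[0,0,0]],"yaw":[0,0,0,0]}';python3 -c "
from h import *
goh(94.3,-47,.137)"
```

```text
time_s: 26.02
tcp_pos: [0.5814, -0.0687, 0.1363]
orientation: [2.369, -2.043, -0.016]
force: [-1.0, 5.0, -0.4]
width: 0.005
time_s: 26.35
tcp_pos: [0.5815, -0.069, 0.136]
orientation: [2.371, -2.042, -0.02]
force: [-2.0, 7.7, -0.4]
width: 0.009
xh,yh mm 94.1 -43.1
tcp [ 0.5815 -0.069   0.136 ] head -81.47 t 26.35 tilt 1.02
slide cm [ 0.39 -0.02 -0.1 ]
yaw 0.031423276492404284
```

```bash
python3 -m creep '{"hand":[0,0,0,0],"slide":[[0.2,0,0],[0,0,0],[0,0,0],[0,0,0]],"yaw":[0,0,0,0]}'; python3 -m creep '{"hand":[0,0,0,0],"slide":[[0.2,0,0],[0,0,0],[0,0,0],[0,0,0]],"yaw":[0,0,0,0]}';python3 -c "
from h import *
goh(94.3,-51,.137)"
```

```text
time_s: 26.68
tcp_pos: [0.5815, -0.0702, 0.1359]
orientation: [2.372, -2.041, -0.022]
force: [-2.8, 9.8, -0.8]
width: 0.0
time_s: 27.02
tcp_pos: [0.5815, -0.0718, 0.1357]
orientation: [2.372, -2.041, -0.023]
force: [-3.9, 11.0, 0.3]
width: 0.005
xh,yh mm 93.7 -45.9
tcp [ 0.5815 -0.0718  0.1357] head -81.43 t 27.02 tilt 1.11
slide cm [ 0.51 -0.06 -0.13]
yaw 0.06566065028580681
```

Breaking over now (about -46 mm). I go on a few millimetres to pass the click.

```bash
python3 -m creep '{"hand":[0,0,0,0],"slide":[[0.2,0,0],[0,0,0],[0,0,0],[0,0,0]],"yaw":[0,0,0,0]}'; python3 -m creep '{"hand":[0,0,0,0],"slide":[[0.2,0,0],[0,0,0],[0,0,0],[0,0,0]],"yaw":[0,0,0,0]}';python3 -c "
from h import *
goh(94.3,-51,.137)
c=optics.calibration('wrist');im=optics.get_image('wrist');cv2.imwrite('pics/w22.png',im[:,:,::-1]);np.savez('pics/w22.npz',**c)"
```

```text
time_s: 27.35
tcp_pos: [0.5814, -0.0735, 0.1355]
orientation: [2.372, -2.041, -0.025]
force: [-4.3, 11.8, -0.7]
width: 0.008
time_s: 27.68
tcp_pos: [0.5817, -0.0752, 0.1355]
orientation: [2.372, -2.041, -0.025]
force: [-4.8, 11.8, -0.7]
width: 0.008
xh,yh mm 93.4 -49.3
tcp [ 0.5817 -0.0752  0.1355] head -81.42 t 27.68 tilt 1.17
slide cm [ 0.17 -0.08 -0.16]
yaw 0.07746753439630538
```

View pics/w22.png

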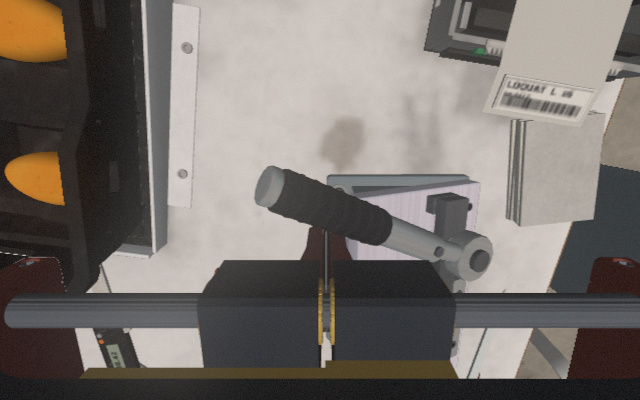

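```bash
cat > ang.py <<'E'
from h import *
import sys
def A(c,ax,pin,end,lab):
    n=BF()[:,2]
    a=w2b(onplane(c,ax,b2w(0,0,41),n));p=w2b(onplane(c,pin,b2w(0,0,37),n));e=w2b(onplane(c,end,b2w(0,0,30),n))
    print(lab,a.round(1),p.round(1),e.round(1))
    ax0=np.array([16,-30]);t1=np.arctan2(p[1]+30,p[0]-16);pp=ax0+36*np.array([np.cos(.698-1.05),np.sin(.698-1.05)])
    t2=np.arctan2(*(e[:2]-pp)[::-1]);print("pin dir joint",.698-t1,"handle break if nut 1.05:",(.698-1.05)-t2, "overall joint from end",.698-np.arctan2(e[1]+30,e[0]-16))
E
python3 -c "
from ang import *
A(dict(np.load('pics/w21.npz')),(482,245),(440,238),(261,195),'before')
A(dict(np.load('pics/w22.npz')),(481,258),(439,251),(268,188),'now')"
```

```text
before [ 18.  -32.4  41. ] [ 48.7 -41.   37. ] [148.1 -75.8  30. ]
pin dir joint 1.021179628057268 handle break if nut 1.05: -0.02486199245228382 overall joint from end 1.0315396795693164
now [ 16.3 -32.1  41. ] [ 47.6 -41.4  37. ] [144. -87.  30.]
pin dir joint 1.0435792613816839 handle break if nut 1.05: 0.09068135457749815 overall joint from end 1.1174089653506383
```

```bash
python3 -m creep '{"hand":[0,0,0,0,0,0],"slide":[[0.2,0,0],[0.1,0,0],[0,0,0],[0,0,0],[0,0,0],[0,0,0]],"yaw":[0,0,0,0,0,0]}';python3 -c "
from h import *
goh(94.3,-51,.137)
c=optics.calibration('wrist');im=optics.get_image('wrist');cv2.imwrite('pics/w23.png',im[:,:,::-1]);np.savez('pics/w23.npz',**c)
a=cv2.imread('pics/w23.png');cv2.imwrite('pics/w23z.png',cv2.resize(a[150:290,240:510],None,fx=2.9,fy=2.9,interpolation=cv2.INTER_CUBIC))"
```

```text
time_s: 28.23
tcp_pos: [0.5818, -0.0777, 0.1352]
orientation: [2.372, -2.041, -0.027]
force: [-4.4, 12.5, -1.1]
width: 0.004
xh,yh mm 93.2 -51.7
tcp [ 0.5818 -0.0777  0.1352] head -81.41 t 28.23 tilt 1.22
slide cm [-0.08 -0.1  -0.18]
yaw 0.09435065628848349
```

View pics/w23z.png

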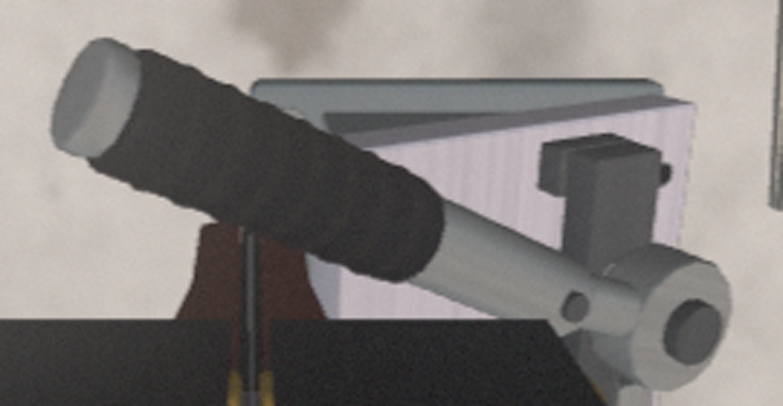

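```bash
python3 -c "
from ang import *
A(dict(np.load('pics/w23.npz')),(479,265),(437.8,255.7),(272.6,183.3),'now')"
python3 -m creep '{"hand":[0,0,0,0,0,0,0,0,0,0],"slide":[[-0.4,0,0],[-0.4,0,0],[-0.6,0,0],[-0.8,0,0],[0,0,-3],[0,0,-3],[0,0,-3],[0,0,-3],[0,0,0],[0,0,0]],"yaw":[0,0,0,0,0,0,0,0,0,0]}'; python3 -c "
from h import *
goh(30,110,.26)
c=optics.calibration('wrist');im=optics.get_image('wrist');cv2.imwrite('pics/w24.png',im[:,:,::-1]);np.savez('pics/w24.npz',**c)"
```

```text
now [ 17.  -30.1  41. ] [ 48.  -41.1  37. ] [141.6 -91.4  30. ]
pin dir joint 1.0313938526170539 handle break if nut 1.05: 0.13815839270162938 overall joint from end 1.1526912055333765
time_s: 29.12
tcp_pos: [0.5833, -0.0612, 0.2583]
orientation: [2.369, -2.045, -0.008]
force: [0.9, 0.5, 0.5]
width: 0.005
xh,yh mm 97.1 -35.7
tcp [ 0.5833 -0.0612  0.2583] head -81.61 t 29.12 tilt 0.72
slide cm [-14.55   6.74  -0.14]
yaw -0.1097514158225863
```

View pics/w24.png

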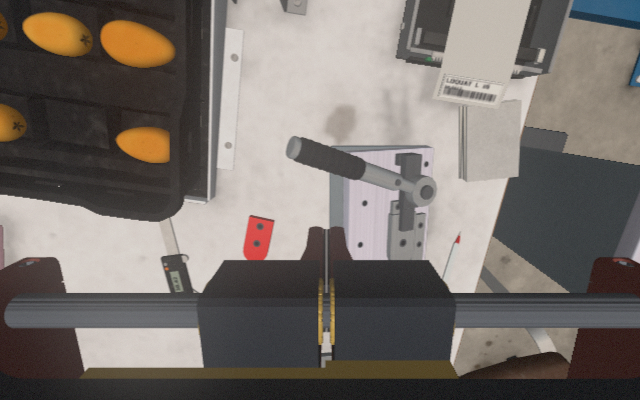

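```bash
python3 -m creep '{"hand":[0,0,0,0,0,0,0],"slide":[[-2.9,1.4,0],[-2.9,1.4,0.3],[-2.9,1.4,0.8],[-2.9,1.4,0.8],[-2.9,1.4,0.8],[0,0,0],[0,0,0]],"yaw":[0,0,0,0,0,0,0]}'; python3 -c "
from h import *
goh(30,110,.26)
c=optics.calibration('wrist');im=optics.get_image('wrist');cv2.imwrite('pics/w25.png',im[:,:,::-1]);np.savez('pics/w25.npz',**c)
a=cv2.imread('pics/w25.png');cv2.imwrite('pics/w25z.png',cv2.resize(a[60:240,260:430],None,fx=3.3,fy=3.3,interpolation=cv2.INTER_CUBIC))
"
```

```text
time_s: 29.75
tcp_pos: [0.4895, 0.0747, 0.2287]
orientation: [2.371, -2.036, -0.016]
force: [0.1, 0.0, 0.8]
width: 0.005
xh,yh mm 24.4 112.7
tcp [0.4895 0.0747 0.2287] head -81.3 t 29.75 tilt 1.12
slide cm [ 0.28 -0.5  -3.14]
yaw 0.20410335660446322
```

View pics/w25.png

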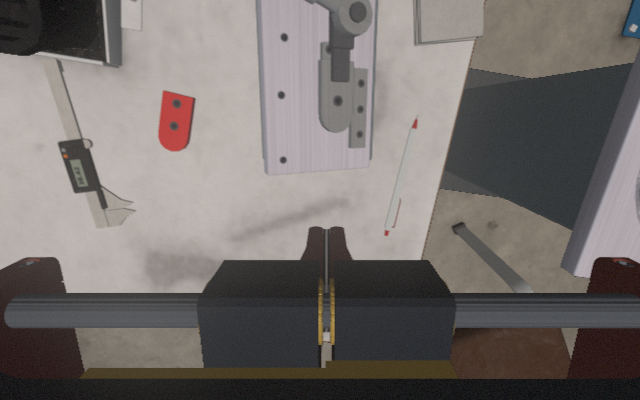

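View pics/w25z.png

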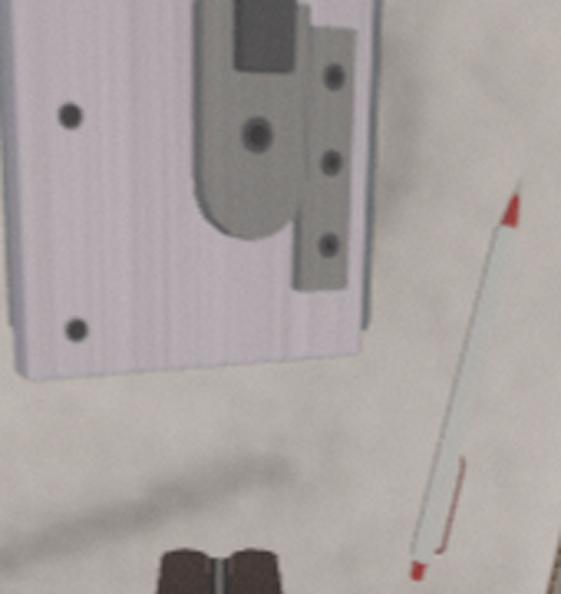

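```bash
python3 -c "
from h import *
a=cv2.imread('pics/w25.png');cv2.imwrite('pics/w25y.png',cv2.resize(a[0:160,290:400],None,fx=3.7,fy=3.7,interpolation=cv2.INTER_CUBIC))
c=dict(np.load('pics/w25.npz'))
n=BF()[:,2]
for u in [(338,100.5)]: print('hole2',w2b(onplane(c,u,b2w(0,0,8),n)))
"
```

```text
hole2 [14.8426957  33.91557914  8.        ]
```

View pics/w25y.png

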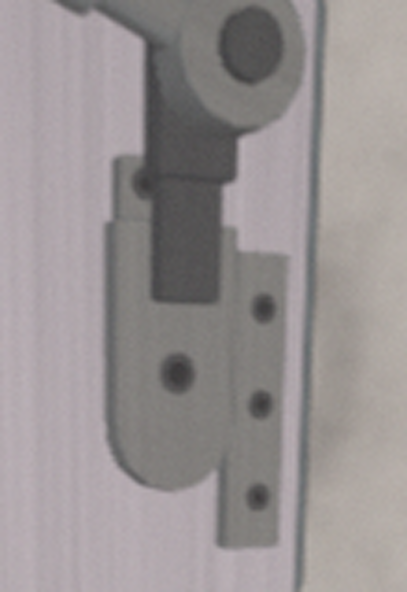

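```bash
python3 -c "
from bench import env
print(env.sign_off(), env.get_obs()['time_s'])"
```

```text
the job is handed in; nothing more can be done
the job is handed in; nothing more can be done
```

The latch plate is clamped in the corner of the seat, and I handed the job in at about 30 s of the 72 s.

**What I did**
- The wrench stood at about 0.66 rad, so I turned it back to about 0.30.
- I picked up the grey round-ended plate and laid it on the bed with its round end away from the side stop.
- I slid it under the strap to the side stop and pushed it against the rail. A second push at the round end met the stop at the same place.
- I tightened the wrench clockwise until the nut stopped and the handle gave way, at 11 to 13 N. The images put the break-over at about 0.14 rad, past the 0.07 click and well short of 0.30. Then I let go.

**Last checks**
- The final picture shows the plate's end on the side stop and its long edge on the rail, under the tight strap, with the arm clear of everything.
- The plate's centre hole measured at (14.8, 33.9) mm in seat axes, against about (16, 33.4) expected. The 1.2 mm difference is within the calibration error. It does not prove sub-millimetre flushness; I judged that from the push forces and the picture.
- I did not re-measure whether the handle sprang back to 0. In the picture after release it looks straight.
- I touched none of the loose things. Those in view at the end looked unmoved, but I did not measure them.

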